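# Stack the flanges on their spigot and hang up the tools

## Robot

A 6-joint arm with a two-finger parallel gripper is mounted at the origin on the work surface. World frame = base frame: x ahead of the robot, y to its left, z up, the work surface at z = 0. Lengths are in m, angles in rad, forces in N, time in s.
With the tool pointing down it reaches from about 0.35 to 0.975 m from the base axis. Payload 4.9 kg.
Tool frame: the origin (TCP) lies on the centre line of the jaws, within the pads' length; the fingertips stand 14 mm ahead of it and the grasp point (between the pads) lies 5 mm behind it (manip.nose_length is the distance from the TCP to the fingertips, in m); z points along the fingers, y is the line along which they close (so a half turn about z gives the same grasp; the last joint's range is limited). The gripper opens to 85 mm and grips with 20 to 120 N. Pads are 22 mm wide; open, the fingers measure 114 mm over their backs; the gripper's body (76 mm by 85 mm) begins 54 mm behind the grasp point. The pads swing forward as they close: fully open they stand 13 mm farther back than shut.
Start: joints at [1.227, 0.053, 1.613, -0, 1.476, -0.119], TCP at [0.139, 0.609, 0.245] pointing down, gripper open.
Joint ranges: [-3.01, 3.01], [-1.01, 2.22], [0.06, 2.58], [-1.02, 4.17], [0.09, 2.62], [-3.14, 3.14]. Speed limits (rad/s): [2.57, 2.57, 3.14, 3.14, 3.14, 3.14].

## Interface

Orientations are given as a unit quaternion [w, x, y, z].
In Python, from plant import manip, imaging gives the robot as it stands.
- The arm moves only by the tool play_rows, never from a script. Its argument "commands" is a list of rows, each a list of 6 numbers: the shift along the tool's x, y, z in mm, then the turn, a rotation vector about the tool's x, y, z in degrees. A call has 1 to 5 rows; each row shifts and turns the commanded pose from where the row before left it, along the tool's axes as they then stand; what a row does not reach is not made up. A row lasts 1/12 s, in which the tool goes at most 41.7 mm and 7.16 degrees, less where a joint would pass 70% of its speed; a pose out of reach is approached as far as the arm can. A call is refused whole if a number of a shift passes 41.7 or a number of a turn 7.16, either way. A call with a gripper value outside its range is refused whole. "hand" is the finger opening in mm, from 0 to 85.4, set as the call begins (left out, the last holds). The fingers move at their own pace and stop on an object; the grip force is fixed at half the most. Time passes only in rows, so rows that do not move let the fingers close. It gives the time, the measured TCP pose, the force, the opening and the grip force at its end, in the units of the state.
- manip.state(): the state, without advancing time (a new reading comes with each control period).
- imaging.grab_frame(name): name is "scene" or "top" or "wrist"; returns a dict with "image" (384x512x3 uint8, red, green, blue), "fx", "fy", "cx", "cy" (pixels), "R" (3x3) and "t" (3): a world point X has camera coordinates R X + t; the wrist camera has in their place "mount" (4x4, takes a point from camera to tool coordinates, whose origin is the TCP and whose axes are the flange's). Camera axes: x right, y down, z forward; pixel columns grow to the right and rows downward; lengths in m; the calibration is good to about 2 mm. A picture is of the moment at which its call begins: read the wrist's pose just before it. There is no depth.
- manip.job_done(): hands the job in; it is judged then, once.
The state is a dict: "time": time; "joint_pos": joint angles; "joint_vel": joint speeds; "joint_efforts": joint torques, N m; "tool_pos": TCP position; "tool_rot": TCP orientation; "contact_force": force on the tool from outside, world axes, zero at the start; "ft_torque": the same for the moment, N m; "gripper_width": opening from 0.0 (shut) to 1.0 (fully open); "grasp_force": force on a finger pad.
Only numpy, scipy, OpenCV 4.12 (cv2) and the standard library are available. Lean on these libraries where they do the work, as an engineer would, in place of code of your own. Each camera call takes 0.05 s, during which the arm holds its last target. There are 200 camera calls.

## Task

Clear up the welding bench: take the yellow dust cover off the spigot and stand it aside, stack every pipe flange from the bench face down on the spigot, one on another, lowering each all the way rather than dropping it, and put the cover back over the stack with its brim flat on the top flange. The cover is thin plastic: hold it gently, with a grip of no more than 15 N. Hang the chipping hammer and the T-handle wrench from the caddy on the two free hooks of the rack, one on each, by the head and the crossbar, without knocking the tools that hang beside them, and leave the magnet, pipe offcut, jar and wire brush where they are.

Things in the scene. Friction and masses are not known exactly. Their poses are not given: they have to be found in the camera images.
- flange1_mid (a point): bright steel hubbed pipe flange, one of up to four alike (two to four in a run), lying sealing face down, hub up: plate 80 mm across, 12 mm thick, on it a round hub 36 mm across, 24 mm high in all; through bore 22 mm; about 0.42 kg. Point: on the axis half-way up (12 mm above the sealing face); z is the axis, hub upwards
- flange2_mid (a point): bright steel hubbed pipe flange, one of up to four alike (two to four in a run), lying sealing face down, hub up: plate 80 mm across, 12 mm thick, on it a round hub 36 mm across, 24 mm high in all; through bore 22 mm; about 0.42 kg. Point: on the axis half-way up (12 mm above the sealing face); z is the axis, hub upwards
- flange3_mid (a point): bright steel hubbed pipe flange, one of up to four alike (two to four in a run), lying sealing face down, hub up: plate 80 mm across, 12 mm thick, on it a round hub 36 mm across, 24 mm high in all; through bore 22 mm; about 0.42 kg. Point: on the axis half-way up (12 mm above the sealing face); z is the axis, hub upwards
- flange4_mid (a point): bright steel hubbed pipe flange, one of up to four alike (two to four in a run), lying sealing face down, hub up: plate 80 mm across, 12 mm thick, on it a round hub 36 mm across, 24 mm high in all; through bore 22 mm; about 0.42 kg. Point: on the axis half-way up (12 mm above the sealing face); z is the axis, hub upwards
- seat (a point): flange stand, bolted down: blue base plate 110 mm across, copper seating disc 84 mm across, and in its middle an upright steel spigot 18 mm thick, 88 mm long, the top 8 mm tapered to 10 mm. Point: on the spigot's axis at the top of the seating disc (15 mm above the bench), where the first flange's face rests
- cover_mid (a point): thin yellow plastic dust cover (45 g), a top hat, brim down: 47 mm across, 96 mm high, top closed, brim 64 mm across, 4 mm thick; inside 41 mm across, 92 mm deep. Starts over the bare spigot. On a stack it goes over the top flange's hub, brim on that flange's plate (12 mm above its face). Dents at a grip over 15 N. Point: on the axis, 48 mm above the foot; z up
- hammer_bar (a point): chipping hammer standing in a caddy tube, head up: steel head 100 mm long along its y, 18 x 18 mm, chisel and point at the ends; handle straight down from its middle, 17 mm thick for 100 mm, then a black rubber grip 24 mm thick; foot 212 mm below the point; 0.38 kg. Point: middle of the head; z up the handle. Hangs with the head across a hook's two prongs, handle between them
- wrench_bar (a point): T-handle socket wrench standing in the other caddy tube, T up: round crossbar 92 mm long along its y, 14 mm thick, blue sleeves at the ends; 14 mm shank straight down from its middle to a 22 mm socket; foot 210 mm below the point; 0.34 kg. Point: middle of the crossbar; z up the shank. Hangs with the crossbar across a hook's two prongs, shank between them
- hook_left (a point): free two-pronged hook nearer the rack's +y end. Prongs: level rods 7 mm thick, 48 mm apart centre to centre, along the rack's -x from the rail; tips turn up 14 mm above the prongs' tops. Point: midway between the prongs, 8 mm above their tops, 65 mm before the rail, 28 mm behind the upturn: here the middle of a hung tool's head or bar lies (1 mm in height). x to the rail, y along it, z up
- hook_right (a point): free two-pronged hook nearer the rack's -y end. Prongs: level rods 7 mm thick, 48 mm apart centre to centre, along the rack's -x from the rail; tips turn up 14 mm above the prongs' tops. Point: midway between the prongs, 8 mm above their tops, 65 mm before the rail, 28 mm behind the upturn: here the middle of a hung tool's head or bar lies (1 mm in height). x to the rail, y along it, z up
- rack: blue steel tool rack, fixed: level rail 550 mm long, 268 mm above the bench, on two uprights, with five two-pronged hooks 115 mm apart; first, third and fifth are taken. Nothing of the rack stands above the prongs' tips. Origin on the bench under the middle of the rail; y along the rail, -x towards the robot
- caddy: plate 80 x 200 x 8 mm, fixed on the bench, with two upright square tubes, 28 mm wide inside, mouths 80 mm above the bench, 55 mm either way along y from the origin; in each stands a tool, loose, foot 8 mm above the bench. Origin: middle of the underside
- hung1: tool hanging on the rack, to be left alone (T-handle wrench or chipping hammer, shaped like those in the caddy); it swings if touched. Origin at its foot, 210 mm (wrench) or 212 mm (hammer) below the middle of its crosspiece; y along the crosspiece, z up
- hung2: tool hanging on the rack, to be left alone (T-handle wrench or chipping hammer, shaped like those in the caddy); it swings if touched. Origin at its foot, 210 mm (wrench) or 212 mm (hammer) below the middle of its crosspiece; y along the crosspiece, z up
- hung3: tool hanging on the rack, to be left alone (T-handle wrench or chipping hammer, shaped like those in the caddy); it swings if touched. Origin at its foot, 210 mm (wrench) or 212 mm (hammer) below the middle of its crosspiece; y along the crosspiece, z up
- magnet: red welding magnet lying flat, about 85 x 85 x 14 mm; bystander. Origin at the middle of the underside
- offcut: pipe offcut standing on end, 34 mm in diameter, 45 mm high; bystander. Origin at the middle of the underside
- paste: jar of anti-spatter paste, white with a blue cap, 60 mm in diameter, 55 mm high; bystander. Origin at the middle of the underside
- brush: wire brush lying bristles down, 210 x 28 x 31 mm, along its x axis; bystander. Origin at the middle of the underside

How it is judged:
By the outcome, as a careful person would: the job done as asked, in the order asked, and still so for the second after the job is handed in, with the robot touching nothing.
Of flange1, flange2, flange3, flange4 only 2 to 4 are there at a start; the rules pass over those that are not, and their reading is None.
At some moment in a run one of flange1, flange2, flange3, flange4 may be knocked a few centimetres aside while the robot is not near it.
It also fails if it takes over 210 s, if anything falls off the work surface, if the arm or the gripper's body presses on something with over 40 N, if the wrist force passes 120 N, or if a joint passes its speed limit or range.

## Working session

There is one attempt and no reset: what is moved stays moved. The work goes in short steps, Python scripts to look and compute and a tool call to move; the robot and the scene stay as the last step left them, time stands still between calls to the robot, and variables do not carry over. Pictures are saved under pics/ and viewed, at most 14 in all, crops included, and the job is handed in when it is done.

Besides the shell and the picture viewer there is one more tool, called after "Call:" as name([rows], argument=value, ...), one row to a line, values as JSON. play_rows: Moves the arm, as the interface text tells. Its arguments: {"type":"object","properties":{"commands":{"type":"array","items":{"type":"array","items":{"type":"number"}}},"hand":{"type":"number"}},"required":["commands"]}

```bash
ls; mkdir -p pics; python3 - <<'E'
from plant import manip, imaging
import cv2,numpy as np
print(manip.state())
ims=[]
for n in("scene","top"):
    f=imaging.grab_frame(n); np.save(f"pics/{n}0.npy",f,allow_pickle=True)
    cv2.imwrite(f"pics/{n}0.png",cv2.resize(f["image"][:,:,::-1],(800,600),interpolation=cv2.INTER_CUBIC)); print(n,f["fx"],f["cx"],f["cy"],f["R"],f["t"],-np.array(f["R"]).T@f["t"])
f=imaging.grab_frame("wrist");print(f["mount"],f["fx"],f["cx"],f["cy"])
E
```

```text
pics
{'time': 0.0, 'joint_pos': array([ 1.22699352e+00,  5.33619243e-02,  1.61430892e+00,  8.62381097e-06,
        1.47597942e+00, -1.19016316e-01]), 'joint_vel': array([-5.15274843e-04,  4.84624415e-04,  1.19775722e-03, -2.72162390e-06,
        2.00623244e-04, -3.23927305e-04]), 'joint_efforts': array([-1.78971401e-03, -3.93693960e+01, -3.70170844e+01, -3.78562490e-04,
        7.27523482e-03, -8.06088167e-06]), 'tool_pos': array([0.13911673, 0.6087103 , 0.24405093]), 'tool_rot': array([-2.40133268e-04,  1.12157117e-01,  9.93689953e-01, -1.00039433e-03]), 'contact_force': array([-0.4071781 , -0.17206182,  0.44069148]), 'ft_torque': array([-0.03043041, -0.05032999, -0.04113506]), 'grasp_force': 0.0, 'gripper_width': 1.0055975401858472}
scene 388.0880993209583 252.1243492838593 194.4539921270482 [[ 0.26574728  0.9638255  -0.02046439]
 [ 0.57469945 -0.17542888 -0.79934051]
 [-0.77401481  0.20066169 -0.60052973]] [-0.1491075  -0.15355106  1.49906695] [ 1.28817064 -0.18402899  0.77444329]
top 411.8811304765611 248.19895870132376 187.6394961076984 [[-2.38899515e-02 -9.99711783e-01 -2.37090333e-03]
 [-9.95648985e-01  2.40063957e-02 -9.00377213e-02]
 [ 9.00686878e-02  2.09590701e-04 -9.95935534e-01]] [0.05660142 0.53565777 1.32783271] [0.41508317 0.0434476  1.37079938]
[[-2.41438845e-04 -9.54185595e-01 -2.99215293e-01  7.60954018e-02]
 [ 9.99999870e-01 -9.63225659e-05 -4.99737856e-04  1.07797968e-04]
 [ 4.48021479e-04 -2.99215375e-01  9.54185495e-01 -1.29063811e-01]
 [ 0.00000000e+00  0.00000000e+00  0.00000000e+00  1.00000000e+00]] 321.78578223878145 256.85939149185936 193.86976435990618
```

View pics/scene0.png

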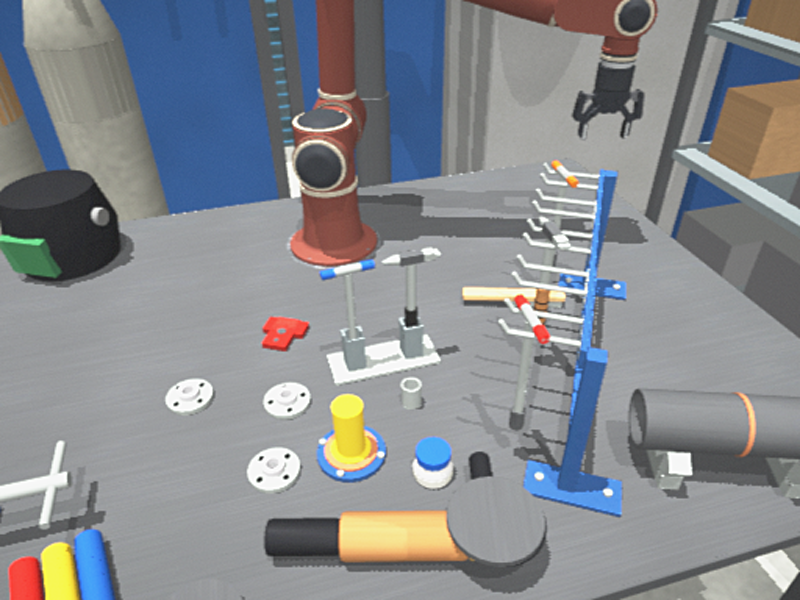

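View pics/top0.png

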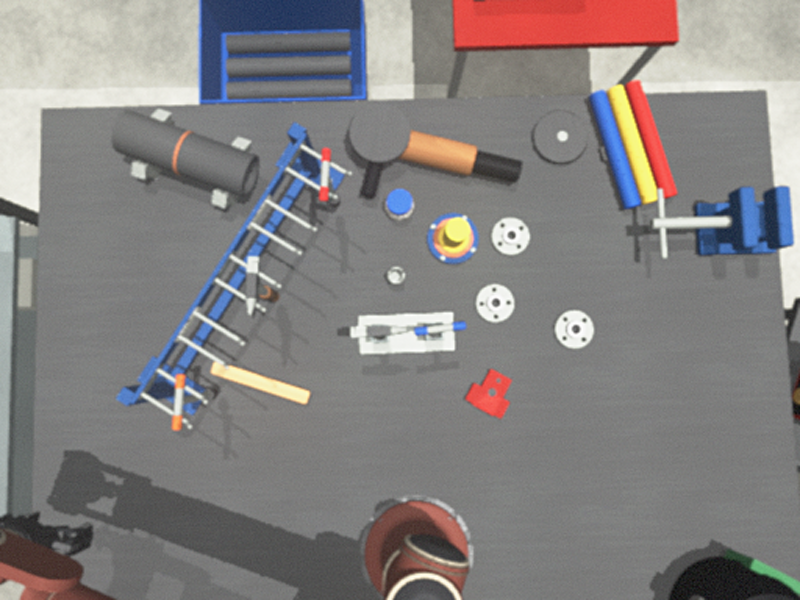

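```bash
cat > h.py <<'E'
import numpy as np, cv2
from plant import manip, imaging
from scipy.spatial.transform import Rotation as Rn
def load(n): return np.load(f"pics/{n}.npy",allow_pickle=True).item()
def grab(n,tag):
    s=manip.state(); f=dict(imaging.grab_frame(n))
    if n=="wrist":
        q=s["tool_rot"]; T=np.eye(4); T[:3,:3]=Rn.from_quat([q[1],q[2],q[3],q[0]]).as_matrix(); T[:3,3]=s["tool_pos"]
        C=np.linalg.inv(T@np.array(f["mount"])); f["R"],f["t"]=C[:3,:3],C[:3,3]
    np.save(f"pics/{tag}.npy",f,allow_pickle=True); return f
def ray(f,u,v):
    R=np.array(f["R"]); d=R.T@[(u-f["cx"])/f["fx"],(v-f["cy"])/f["fy"],1]; return -R.T@f["t"],d/np.linalg.norm(d)
def onz(f,u,v,z):
    o,d=ray(f,u,v); return o+d*(z-o[2])/d[2]
def tri(fa,a,fb,b):
    o,d=ray(fa,*a);p,e=ray(fb,*b); s=np.linalg.lstsq(np.c_[d,-e],p-o,rcond=None)[0]
    A,B=o+d*s[0],p+e*s[1]; return (A+B)/2,np.linalg.norm(A-B)
def proj(f,X):
    c=np.array(f["R"])@X+f["t"]; return f["fx"]*c[0]/c[2]+f["cx"],f["fy"]*c[1]/c[2]+f["cy"]
def blobs(mask,amin=20):
    n,l,st,c=cv2.connectedComponentsWithStats(mask.astype(np.uint8)); return [(st[i].tolist(),c[i].round(2)) for i in range(1,n) if st[i][4]>=amin]
def hsv(f): return cv2.cvtColor(f["image"],cv2.COLOR_RGB2HSV).astype(int)
def pose():
    s=manip.state(); q=s["tool_rot"]; R=Rn.from_quat([q[1],q[2],q[3],q[0]]).as_matrix(); return s,R
E
python3 - <<'E'
from h import *
t=load("top0");s=load("scene0");H=hsv(t)
m=(H[...,2]>170)&(H[...,1]<40); m=cv2.morphologyEx(m.astype(np.uint8),cv2.MORPH_CLOSE,np.ones((5,5)))
for b in blobs(m,60):
    if b[0][0]>280 and b[0][1]>120 and b[0][0]<400: print("w",b,onz(t,*b[1],.014).round(4))
y=(H[...,0]>20)&(H[...,0]<35)&(H[...,1]>150)
for b in blobs(y,30): print("y",b,onz(t,*b[1],.111).round(4))
bl=(H[...,0]>100)&(H[...,0]<125)&(H[...,1]>120)&(H[...,2]>60)
for b in blobs(bl,8): print("b",b)
a=t["image"][70:285,70:230]; c=t["image"][180:235,205:320]; e=s["image"][90:260,200:410]
def big(x,k): return cv2.resize(x,None,fx=k,fy=k,interpolation=cv2.INTER_CUBIC)
out=np.zeros((600,800,3),np.uint8)
A=big(a,2.75);out[:A.shape[0],:A.shape[1]]=A
C=big(c,3);out[:C.shape[0],442:442+C.shape[1]]=C
E=big(e,1.65);out[200:200+E.shape[0],442:442+E.shape[1]]=E
cv2.imwrite("pics/c1.png",out[:,:,::-1])
E
```

```text
w ([315, 139, 24, 24, 466], array([326.38, 150.59])) [ 0.6555 -0.2197  0.014 ]
w ([305, 182, 24, 25, 479], array([316.46, 193.59])) [ 0.5126 -0.1811  0.014 ]
w ([355, 198, 25, 25, 487], array([367.21, 210.32])) [ 0.4535 -0.3458  0.014 ]
y ([389, 57, 30, 73, 227], array([401.19,  93.36])) [ 0.814  -0.4426  0.111 ]
y ([281, 146, 16, 13, 36], array([285.83, 153.33])) [ 0.6328 -0.0752  0.111 ]
b ([128, 0, 106, 66, 3855], array([177.06,  25.09]))
b ([378, 58, 32, 75, 830], array([393.33,  95.98]))
b ([75, 79, 121, 180, 789], array([137.06, 172.09]))
b ([188, 101, 16, 16, 68], array([194.65, 109.09]))
b ([203, 103, 2, 5, 8], array([203.38, 104.62]))
b ([211, 108, 9, 13, 63], array([214.56, 113.13]))
b ([179, 115, 16, 19, 130], array([186.44, 123.88]))
b ([248, 121, 16, 16, 202], array([255.26, 128.46]))
b ([445, 120, 62, 43, 1868], array([478.56, 142.89]))
b ([170, 135, 12, 14, 85], array([175.31, 141.35]))
b ([278, 137, 17, 6, 31], array([285.06, 138.68]))
b ([300, 141, 6, 17, 29], array([303.41, 149.48]))
b ([274, 147, 7, 18, 46], array([276.17, 156.15]))
b ([159, 150, 13, 13, 89], array([165.45, 156.48]))
b ([285, 162, 17, 6, 39], array([293.56, 165.26]))
b ([147, 171, 10, 14, 80], array([151.99, 177.66]))
b ([134, 186, 15, 19, 129], array([141.02, 194.91]))
b ([123, 207, 13, 14, 87], array([129.22, 213.52]))
b ([290, 206, 8, 5, 35], array([293.8 , 208.03]))
b ([266, 209, 7, 5, 31], array([269.19, 211.26]))
b ([105, 222, 21, 18, 133], array([116.62, 231.32]))
b ([101, 240, 10, 7, 20], array([104.9, 243. ]))
b ([119, 242, 11, 9, 29], array([122.9, 245.9]))
b ([107, 254, 4, 3, 8], array([108.88, 254.62]))
b ([118, 258, 7, 7, 34], array([121.29, 260.85]))
```

View pics/c1.png

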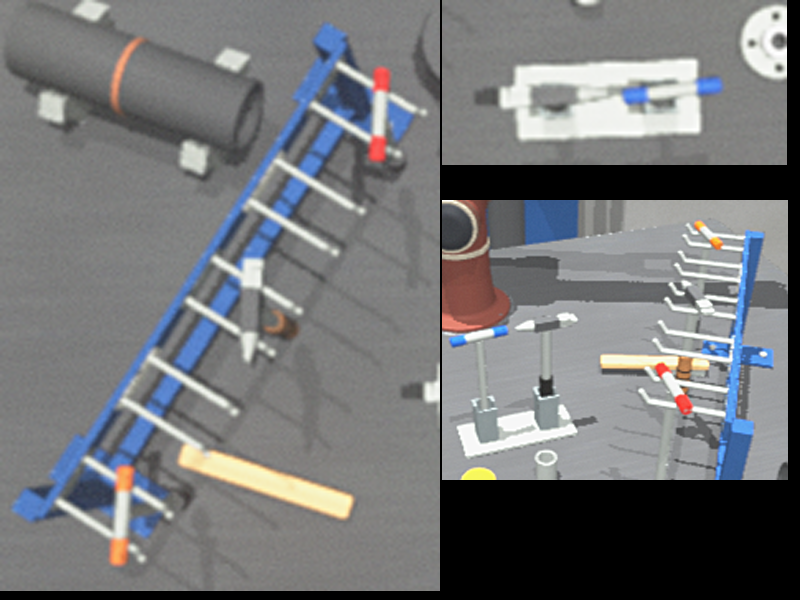

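Call:
play_rows([
  [0, 0, -41, 0, 0, -6.45],
  [0, 0, -41, 0, 0, -6.45],
  [0, 0, -41, 0, 0, 0],
  [0, 0, -41, 0, 0, 0],
  [0, 0, -41, 0, 0, 0],
])

```text
time: 0.57
tool_pos: [0.1391, 0.6088, 0.4519]
tool_rot: [-0.0, -0.0, 1.0, -0.0]
contact_force: [-1.0, 0.7, -0.2]
gripper_width: 1.0
grasp_force: 0.0
```

Call:
play_rows([
  [-18, -36, 0, 0, 0, 0],
  [-18, -36, 0, 0, 0, 0],
  [-18, -36, 0, 0, 0, 0],
  [-18, -36, 0, 0, 0, 0],
  [-18, -36, 0, 0, 0, 0],
])

```text
time: 0.98
tool_pos: [0.2296, 0.4276, 0.4499]
tool_rot: [-0.0, -0.001, 1.0, -0.0]
contact_force: [1.2, 0.8, 0.8]
gripper_width: 0.999
grasp_force: 0.0
```

Call:
play_rows([
  [-18, -36, 0, 0, 0, 0],
  [-18, -36, 0, 0, 0, 0],
  [-18, -36, 0, 0, 0, 0],
  [-18, -36, 0, 0, 0, 0],
  [-18, -36, 0, 0, 0, 0],
])

```text
time: 1.4
tool_pos: [0.3196, 0.2475, 0.4501]
tool_rot: [0.0, -0.001, 1.0, 0.0]
contact_force: [0.4, 0.9, 0.0]
gripper_width: 0.999
grasp_force: 0.0
```

Call:
play_rows([
  [-18, -36, 0, 0, 0, 0],
  [-18, -36, 0, 0, 0, 0],
  [-18, -36, 0, 0, 0, 0],
  [-18, -36, 0, 0, 0, 0],
  [-18, -36, 0, 0, 0, 0],
])

```text
time: 1.82
tool_pos: [0.4097, 0.0673, 0.4502]
tool_rot: [0.0, -0.0, 1.0, 0.0]
contact_force: [1.7, -0.1, -0.2]
gripper_width: 1.0
grasp_force: 0.0
```

Call:
play_rows([
  [-18, -36, 0, 0, 0, 0],
  [-18, -36, 0, 0, 0, 0],
  [-18, -36, 0, 0, 0, 0],
  [-18, -36, 0, 0, 0, 0],
  [-18, -36, 0, 0, 0, 0],
])

```text
time: 2.23
tool_pos: [0.4999, -0.1127, 0.45]
tool_rot: [-0.0, 0.0, 1.0, 0.0]
contact_force: [2.1, 0.7, 0.7]
gripper_width: 1.0
grasp_force: 0.0
```

Call:
play_rows([
  [-4, -10, 22, 0, 0, 0],
  [-4, -10, 22, 0, 0, 0],
  [-4, -10, 22, 0, 0, 0],
  [-4, -10, 22, 0, 0, 0],
  [-4, -10, 22, 0, 0, 0],
])

```text
time: 2.65
tool_pos: [0.5195, -0.1612, 0.3388]
tool_rot: [-0.0, -0.0, 1.0, 0.0]
contact_force: [1.1, -0.2, -0.3]
gripper_width: 1.002
grasp_force: 0.0
```

```bash
python3 - <<'E'
from h import *
s,R=pose(); print(s["time"],s["tool_pos"],R.round(4),manip.nose_length)
f=grab("wrist","w1"); cv2.imwrite("pics/w1.png",f["image"][:,:,::-1])
t=load("top0");sc=load("scene0")
print("stand",onz(t,290,152.3,.012))
T=[(424,112),(398,155),(362,210),(335,251),(298,312),(272,352),(237,411),(209,448),(168,514),(140,558)]
S=[(648,365),(641,392),(661,323),(656,342),(671,284),(667,302),(679,254),(676,268),(692,226),(686,243)]
for a in T[2:8]:
    print([onz(t,a[0]/2.75+70,a[1]/2.75+70,z).round(3) for z in(.25,)])
for i,(a,b) in enumerate(zip(T,S)):
    j=i; bb=S[i]
    print(tri(t,(a[0]/2.75+70,a[1]/2.75+70),sc,((bb[0]-442)/1.65+200,(bb[1]-200)/1.65+90)))
print("wr",onz(t,293.8,208,.218),onz(t,269.2,211.3,.218),"ham",onz(t,243.7,212.3,.22))
E
```

```text
2.65 [ 0.51950275 -0.16117658  0.33878191] [[-1.e+00 -0.e+00 -6.e-04]
 [-0.e+00  1.e+00  3.e-04]
 [ 6.e-04  3.e-04 -1.e+00]] 0.014
stand [ 0.65299973 -0.09856882  0.012     ]
[array([0.634, 0.169, 0.25 ])]
[array([0.593, 0.197, 0.25 ])]
[array([0.533, 0.234, 0.25 ])]
[array([0.493, 0.261, 0.25 ])]
[array([0.436, 0.295, 0.25 ])]
[array([0.4  , 0.323, 0.25 ])]
(array([0.71796166, 0.10790137, 0.31094923]), np.float64(0.012850031393883281))
(array([0.68919092, 0.1289704 , 0.24309572]), np.float64(0.008257066531360551))
(array([0.62580353, 0.16893047, 0.30351073]), np.float64(0.01203141978451255))
(array([0.59202225, 0.19382415, 0.24676467]), np.float64(0.007461099630941134))
(array([0.52927519, 0.23063937, 0.30171588]), np.float64(0.010743679562678384))
(array([0.49224317, 0.25800936, 0.24622424]), np.float64(0.006903686370026488))
(array([0.43690149, 0.28955708, 0.29800191]), np.float64(0.010298503883447871))
(array([0.39859208, 0.31921824, 0.25034225]), np.float64(0.008144274876078106))
(array([0.34307824, 0.35756042, 0.29672463]), np.float64(0.015647397074127295))
(array([0.29261919, 0.39148151, 0.23829708]), np.float64(0.0059448628302895936))
wr [ 0.4590983 -0.0824554  0.218    ] [ 0.45153088 -0.01341328  0.218     ] ham [0.45038668 0.0578906  0.22      ]
```

View pics/w1.png

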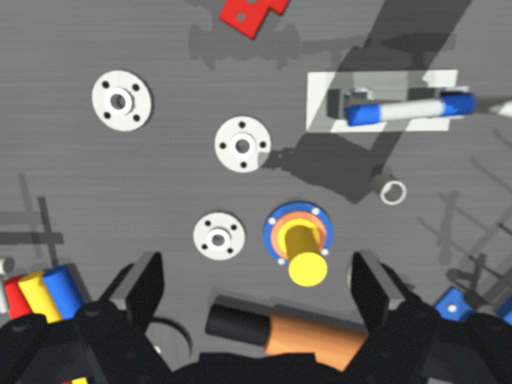

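```bash
cat >> h.py <<'E'
def flanges(f,z=.012,rough=None,zt=None):
    H=hsv(f); m=((H[...,2]>165)&(H[...,1]<45)).astype(np.uint8); out=[]
    for c in cv2.findContours(m,cv2.RETR_EXTERNAL,cv2.CHAIN_APPROX_NONE)[0]:
        if cv2.contourArea(c)<300: continue
        P=np.array([onz(f,*q[0],z)[:2] for q in c],np.float32); (x,y),r=cv2.minEnclosingCircle(P)
        if .03<r<.05: out.append((round(x,4),round(y,4),round(r,4)))
    return out
def circ(f,m,z):
    c=max(cv2.findContours(m.astype(np.uint8),cv2.RETR_EXTERNAL,cv2.CHAIN_APPROX_NONE)[0],key=cv2.contourArea)
    P=np.array([onz(f,*q[0],z)[:2] for q in c],np.float32); (x,y),r=cv2.minEnclosingCircle(P); return round(x,4),round(y,4),round(r,4)
E
python3 - <<'E'
from h import *
f=load("w1"); print(flanges(f))
H=hsv(f); print(H[267,307],H[235,300],H[233,268],H[240,275])
w=np.zeros(H.shape[:2],bool); w[190:300,250:345]=1
y=w&(H[...,0]>22)&(H[...,0]<35)&(H[...,1]>150)
print("top",circ(f,y&(H[...,2]>200),.111))
b=w&(H[...,0]>100)&(H[...,0]<125)&(H[...,1]>120); b[262:]=0
print("base",circ(f,b,.010))
o=w&(H[...,0]>5)&(H[...,0]<18)&(H[...,1]>70)
print("disc",circ(f,o|y,.015),circ(f,o,.015))
E
```

```text
[(0.6557, -0.2206, 0.0405), (0.5133, -0.1819, 0.0403), (0.4318, 0.0906, 0.0325), (0.4539, -0.3462, 0.0402)]
[ 30 157 255] [ 23 194 154] [108 174 209] [ 15 126 254]
top (0.6529, -0.0984, 0.0235)
base (0.6124, -0.1082, 0.0341)
disc (0.6758, -0.0912, 0.0645) (0.6546, -0.0983, 0.0424)
```

Call:
play_rows([
  [-33.3, 15.7, 0, 0, 0, 0],
  [-33.4, 15.7, 0, 0, 0, 0],
  [-33.4, 15.7, 0, 0, 0, 0],
  [-33.3, 15.7, 0, 0, 0, 0],
  [0, 0, 34, 0, 0, 0],
], hand=75)

```text
time: 3.12
tool_pos: [0.6599, -0.0955, 0.3142]
tool_rot: [0.008, -0.002, 1.0, -0.001]
contact_force: [-0.3, -0.0, 1.3]
gripper_width: 0.877
grasp_force: 0.0
```

Call:
play_rows([
  [0, 0, 40, 0, 0, 0],
  [0, 0, 40, 0, 0, 0],
  [0, 0, 20, 0, 0, 0],
  [0, 0, 0, 0, 0, 0],
  [0, 0, 0, 0, 0, 0],
])

```text
time: 3.53
tool_pos: [0.6523, -0.0973, 0.2054]
tool_rot: [-0.001, -0.0, 1.0, 0.0]
contact_force: [0.7, -0.2, 0.3]
gripper_width: 0.881
grasp_force: 0.0
```

Call:
play_rows([
  [-0.6, -1, 30, 0, 0, 0],
  [0, 0, 30, 0, 0, 0],
  [0, 0, 30, 0, 0, 0],
  [0, 0, 20, 0, 0, 0],
  [0, 0, 10, 0, 0, 0],
])

```text
time: 3.95
tool_pos: [0.6539, -0.0988, 0.0865]
tool_rot: [0.0, -0.0, 1.0, -0.0]
contact_force: [0.9, 0.0, 0.1]
gripper_width: 0.885
grasp_force: 0.0
```

Call:
play_rows([
  [0, 0, 0, 0, 0, 0],
  [0, 0, 0, 0, 0, 0],
  [0, 0, 0, 0, 0, 0],
  [0, 0, 0, 0, 0, 0],
  [0, 0, 0, 0, 0, 0],
], hand=50)

```text
time: 4.37
tool_pos: [0.6549, -0.099, 0.0888]
tool_rot: [0.002, -0.0, 1.0, -0.0]
contact_force: [-0.0, 0.7, 1.3]
gripper_width: 0.588
grasp_force: 0.3
```

Call:
play_rows([
  [0, 0, 0, 0, 0, 0],
  [0, 0, 0, 0, 0, 0],
  [0, 0, 0, 0, 0, 0],
  [0, 0, 0, 0, 0, 0],
  [0, 0, 0, 0, 0, 0],
], hand=48)

```text
time: 4.78
tool_pos: [0.6537, -0.0988, 0.0864]
tool_rot: [0.0, -0.0, 1.0, -0.0]
contact_force: [0.5, 1.4, 0.9]
gripper_width: 0.563
grasp_force: 1.4
```

Call:
play_rows([
  [0, 0, 0, 0, 0, 0],
  [0, 0, 0, 0, 0, 0],
  [0, 0, 0, 0, 0, 0],
  [0, 0, 0, 0, 0, 0],
], hand=47.2)

```text
time: 5.12
tool_pos: [0.6538, -0.0988, 0.0865]
tool_rot: [0.0, -0.0, 1.0, -0.0]
contact_force: [1.2, 2.4, 3.5]
gripper_width: 0.556
grasp_force: 13.4
```

Call:
play_rows([
  [0, 0, 0, 0, 0, 0],
  [0, 0, 0, 0, 0, 0],
  [0, 0, 0, 0, 0, 0],
], hand=47.5)

```text
time: 5.37
tool_pos: [0.6537, -0.0988, 0.0865]
tool_rot: [0.0, -0.0, 1.0, -0.0]
contact_force: [1.6, 1.0, 4.1]
gripper_width: 0.56
grasp_force: 11.1
```

Call:
play_rows([
  [0, 0, -3, 0, 0, 0],
  [0, 0, -6, 0, 0, 0],
  [0, 0, -8, 0, 0, 0],
  [0, 0, -8, 0, 0, 0],
  [0, 0, 0, 0, 0, 0],
], hand=47.6)

```text
time: 5.78
tool_pos: [0.6547, -0.0993, 0.1138]
tool_rot: [0.002, -0.0, 1.0, -0.001]
contact_force: [-0.6, -0.2, 0.1]
gripper_width: 0.559
grasp_force: 8.4
```

```bash
python3 - <<'E'
from h import *
f=grab("scene","s1"); cv2.imwrite("pics/s1.png",cv2.resize(f["image"][200:330,150:320,::-1],None,fx=3,fy=3)); print(manip.state()["grasp_force"])
E
```

```text
8.392848707735538
```

View pics/s1.png

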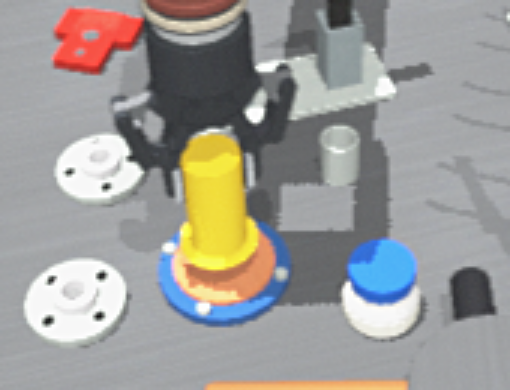

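Call:
play_rows([
  [0, 0, -10, 0, 0, 0],
  [0, 0, -20, 0, 0, 0],
  [0, 0, -25, 0, 0, 0],
  [0, 0, -20, 0, 0, 0],
  [0, 0, -12, 0, 0, 0],
])

```text
time: 6.25
tool_pos: [0.6545, -0.0991, 0.2018]
tool_rot: [0.002, -0.0, 1.0, -0.001]
contact_force: [0.7, 0.3, 0.4]
gripper_width: 0.555
grasp_force: 8.4
```

Call:
play_rows([
  [2, -10, 0, 0, 0, 0],
  [4, -20, 0, 0, 0, 0],
  [5, -25, 0, 0, 0, 0],
  [6, -27, 0, 0, 0, 0],
  [6, -27, 0, 0, 0, 0],
])

```text
time: 6.67
tool_pos: [0.6292, -0.2089, 0.1963]
tool_rot: [-0.001, -0.0, 1.0, 0.0]
contact_force: [0.5, -0.7, -1.2]
gripper_width: 0.555
grasp_force: 8.4
```

Call:
play_rows([
  [6, -27, 0, 0, 0, 0],
  [6, -27, 0, 0, 0, 0],
  [6, -27, 0, 0, 0, 0],
  [5, -25, 0, 0, 0, 0],
  [4, -20, 0, 0, 0, 0],
])

```text
time: 7.08
tool_pos: [0.6018, -0.336, 0.1962]
tool_rot: [-0.001, 0.001, 1.0, 0.001]
contact_force: [-1.0, 0.6, -1.1]
gripper_width: 0.556
grasp_force: 8.4
```

Call:
play_rows([
  [3, -15, 0, 0, 0, 0],
  [1, -11, 10, 0, 0, 0],
  [0, 0, 22, 0, 0, 0],
  [0, 0, 28, 0, 0, 0],
  [0, 0, 25, 0, 0, 0],
])

```text
time: 7.5
tool_pos: [0.5992, -0.3596, 0.1109]
tool_rot: [-0.0, -0.0, 1.0, 0.0]
contact_force: [0.6, 0.1, -1.0]
gripper_width: 0.553
grasp_force: 8.4
```

Call:
play_rows([
  [0, 0, 18, 0, 0, 0],
  [0, 0, 12, 0, 0, 0],
  [0, 0, 0, 0, 0, 0],
  [0, 0, 0, 0, 0, 0],
])

```text
time: 7.83
tool_pos: [0.5993, -0.3592, 0.0822]
tool_rot: [-0.001, -0.0, 1.0, 0.001]
contact_force: [0.6, -0.2, -0.2]
gripper_width: 0.55
grasp_force: 8.4
```

Call:
play_rows([
  [0, 0, 4, 0, 0, 0],
  [0, 0, 4, 0, 0, 0],
  [0, 0, 1, 0, 0, 0],
  [0, 0, 0, 0, 0, 0],
  [0, 0, 0, 0, 0, 0],
])

```text
time: 8.25
tool_pos: [0.5999, -0.3599, 0.0748]
tool_rot: [0.0, -0.0, 1.0, -0.0]
contact_force: [0.3, -0.3, -0.5]
gripper_width: 0.561
grasp_force: 8.4
```

Call:
play_rows([
  [0, 0, 0.8, 0, 0, 0],
  [0, 0, 0.8, 0, 0, 0],
  [0, 0, 0, 0, 0, 0],
  [0, 0, 0, 0, 0, 0],
])

```text
time: 8.58
tool_pos: [0.5996, -0.3598, 0.0727]
tool_rot: [-0.0, -0.0, 1.0, 0.0]
contact_force: [0.2, -0.2, -0.1]
gripper_width: 0.556
grasp_force: 8.4
```

Call:
play_rows([
  [0, 0, 0.7, 0, 0, 0],
  [0, 0, 0.6, 0, 0, 0],
  [0, 0, 0, 0, 0, 0],
  [0, 0, 0, 0, 0, 0],
])

```text
time: 8.92
tool_pos: [0.5998, -0.3598, 0.0715]
tool_rot: [0.0, -0.0, 1.0, -0.0]
contact_force: [-0.4, 0.4, 0.9]
gripper_width: 0.556
grasp_force: 8.4
```

Call:
play_rows([
  [0, 0, 0.5, 0, 0, 0],
  [0, 0, 0.4, 0, 0, 0],
  [0, 0, 0, 0, 0, 0],
  [0, 0, 0, 0, 0, 0],
])

```text
time: 9.25
tool_pos: [0.6002, -0.3599, 0.0714]
tool_rot: [0.001, -0.0, 1.0, -0.0]
contact_force: [1.0, 1.1, 3.8]
gripper_width: 0.559
grasp_force: 8.6
```

Call:
play_rows([
  [0, 0, 0, 0, 0, 0],
  [0, 0, 0, 0, 0, 0],
  [0, 0, 0, 0, 0, 0],
  [0, 0, 0, 0, 0, 0],
  [0, 0, -8, 0, 0, 0],
], hand=70)

```text
time: 9.67
tool_pos: [0.5982, -0.3589, 0.0761]
tool_rot: [-0.002, -0.0, 1.0, 0.001]
contact_force: [0.6, 0.1, -0.2]
gripper_width: 0.818
grasp_force: 0.0
```

Call:
play_rows([
  [0, 0, -20, 0, 0, 0],
  [0, 0, -36, 0, 0, 0],
  [0, 0, -40, 0, 0, 0],
  [0, 0, -40, 0, 0, 0],
  [0, 0, -36, 0, 0, 0],
])

```text
time: 10.08
tool_pos: [0.5996, -0.3598, 0.2538]
tool_rot: [0.001, -0.0, 1.0, -0.001]
contact_force: [1.0, -1.0, 0.1]
gripper_width: 0.822
grasp_force: 0.0
```

Call:
play_rows([
  [10, 30, 0, 0, 0, 0],
  [10, 30, 0, 0, 0, 0],
  [10, 30, 0, 0, 0, 0],
  [10, 30, 0, 0, 0, 0],
  [0, 0, 0, 0, 0, 0],
])

```text
time: 10.5
tool_pos: [0.5583, -0.2355, 0.2509]
tool_rot: [-0.0, -0.002, 1.0, 0.001]
contact_force: [0.3, -0.6, 0.1]
gripper_width: 0.819
grasp_force: 0.0
```

```bash
python3 - <<'E'
from h import *
f=grab("wrist","w2"); cv2.imwrite("pics/w2.png",f["image"][:,:,::-1])
print(manip.state()["tool_pos"],flanges(f))
H=hsv(f); y=(H[...,0]>22)&(H[...,0]<35)&(H[...,1]>130)&(H[...,2]>200)
for b in blobs(y,200): print(b,onz(f,*b[1],.096))
E
```

```text
[ 0.55907132 -0.23761445  0.25110655] [(0.7322, 0.0195, 0.0309), (0.6561, -0.2205, 0.0404), (0.5134, -0.1817, 0.04), (0.4849, 0.0149, 0.0318), (0.4538, -0.3466, 0.0401)]
([129, 169, 52, 49, 582], array([158.96, 185.27])) [ 0.56319263 -0.32497675  0.096     ]
([101, 200, 50, 46, 1807], array([125.5 , 222.65])) [ 0.60022879 -0.35999056  0.096     ]
([20, 289, 32, 31, 553], array([ 35.01, 302.72])) [ 0.68968007 -0.46392475  0.096     ]
```

View pics/w2.png

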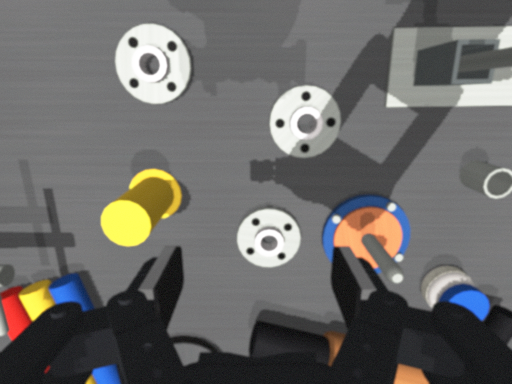

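Call:
play_rows([
  [-20, 4, 0, 0, 0, 0],
  [-30, 5, 0, 0, 0, 0],
  [-30, 5, 10, 0, 0, 0],
  [-17, 3, 30, 0, 0, 0],
  [0, 0, 35, 0, 0, 0],
], hand=60)

```text
time: 10.97
tool_pos: [0.6616, -0.224, 0.1786]
tool_rot: [0.004, -0.001, 1.0, -0.002]
contact_force: [-0.0, 0.5, -0.2]
gripper_width: 0.701
grasp_force: 0.0
```

Call:
play_rows([
  [0, 0, 35, 0, 0, 0],
  [0, 0, 35, 0, 0, 0],
  [0, 0, 25, 0, 0, 0],
  [0, 0, 0, 0, 0, 0],
  [0, 0, 0, 0, 0, 0],
])

```text
time: 11.38
tool_pos: [0.6557, -0.2232, 0.0787]
tool_rot: [-0.002, 0.0, 1.0, 0.001]
contact_force: [0.7, 0.1, 0.2]
gripper_width: 0.701
grasp_force: 0.0
```

```bash
python3 - <<'E'
from h import *
f=load("w2"); print(onz(f,394,278,.103)); o=hsv(f); m=(o[...,0]>5)&(o[...,0]<18)&(o[...,1]>70); m[:,:310]=0;m[300:]=0; print(circ(f,m,.015))
print(manip.state()["tool_pos"])
E
```

```text
[ 0.65522584 -0.10010523  0.103     ]
(0.655, -0.0971, 0.0431)
[ 0.65571158 -0.2231548   0.07873782]
```

Call:
play_rows([
  [0, 2.5, 15, 0, 0, 0],
  [0, 0, 15, 0, 0, 0],
  [0, 0, 12, 0, 0, 0],
  [0, 0, 4, 0, 0, 0],
  [0, 0, 0, 0, 0, 0],
])

```text
time: 11.8
tool_pos: [0.6554, -0.2197, 0.0324]
tool_rot: [-0.002, -0.0, 1.0, 0.001]
contact_force: [-1.1, -0.8, -0.2]
gripper_width: 0.698
grasp_force: 0.0
```

Call:
play_rows([
  [0, 0, 0, 0, 0, 0],
  [0, 0, 0, 0, 0, 0],
  [0, 0, 0, 0, 0, 0],
  [0, 0, 0, 0, 0, 0],
  [0, 0, 0, 0, 0, 0],
])

```text
time: 12.22
tool_pos: [0.657, -0.2204, 0.0352]
tool_rot: [0.0, -0.0, 1.0, -0.0]
contact_force: [-0.3, 0.2, -0.1]
gripper_width: 0.699
grasp_force: 0.0
```

Call:
play_rows([
  [0.8, 0, 4, 0, 0, 0],
  [0, 0, 0, 0, 0, 0],
  [0, 0, 0, 0, 0, 0],
  [0, 0, 0, 0, 0, 0],
  [0, 0, 0, 0, 0, 0],
])

```text
time: 12.63
tool_pos: [0.6558, -0.2203, 0.0305]
tool_rot: [-0.0, -0.0, 1.0, -0.0]
contact_force: [-0.5, 0.1, 0.1]
gripper_width: 0.703
grasp_force: 0.0
```

Call:
play_rows([
  [0, 0, 0, 0, 0, 0],
  [0, 0, 0, 0, 0, 0],
  [0, 0, 0, 0, 0, 0],
  [0, 0, 0, 0, 0, 0],
  [0, 0, 0, 0, 0, 0],
], hand=30)

```text
time: 13.05
tool_pos: [0.6561, -0.2201, 0.0312]
tool_rot: [0.0, -0.0, 1.0, 0.0]
contact_force: [-1.5, 1.6, 5.2]
gripper_width: 0.38
grasp_force: 59.3
```

Call:
play_rows([
  [0, 0, 0, 0, 0, 0],
  [0, 0, 0, 0, 0, 0],
  [0, 0, 0, 0, 0, 0],
  [0, 0, 0, 0, 0, 0],
  [0, 0, 0, 0, 0, 0],
])

```text
time: 13.47
tool_pos: [0.6561, -0.2202, 0.0312]
tool_rot: [0.0, -0.0, 1.0, 0.0]
contact_force: [-0.8, 2.6, 6.2]
gripper_width: 0.379
grasp_force: 59.4
```

Call:
play_rows([
  [0, 0, -5, 0, 0, 0],
  [0, 0, -10, 0, 0, 0],
  [0, 0, -10, 0, 0, 0],
  [0, 0, 0, 0, 0, 0],
  [0, 0, 0, 0, 0, 0],
])

```text
time: 13.88
tool_pos: [0.6565, -0.2207, 0.0567]
tool_rot: [0.001, -0.0, 1.0, -0.001]
contact_force: [-0.7, -0.8, -3.2]
gripper_width: 0.381
grasp_force: 59.9
```

```bash
python3 - <<'E'
from h import *
f=grab("scene","s2"); cv2.imwrite("pics/s2.png",cv2.resize(f["image"][210:330,120:290,::-1],None,fx=4,fy=4,interpolation=cv2.INTER_CUBIC)); print(manip.state()["contact_force"])
E
```

```text
[-0.06474369 -0.69887332 -3.21413072]
```

View pics/s2.png

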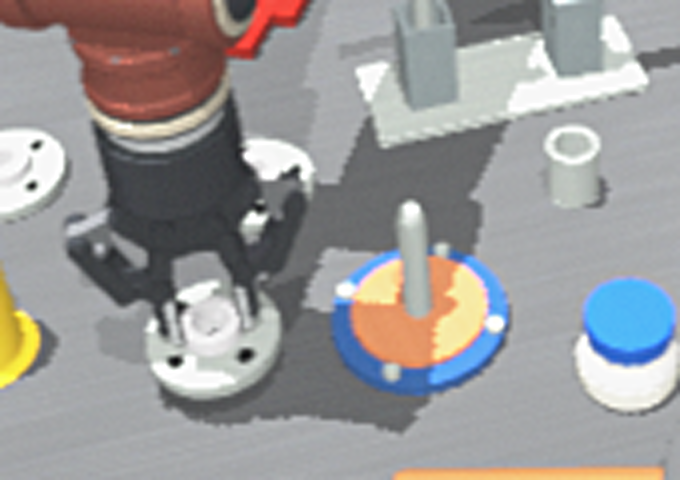

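Call:
play_rows([
  [0, 0, -15, 0, 0, 0],
  [0, 0, -30, 0, 0, 0],
  [0, 0, -30, 0, 0, 0],
  [0, 0, -20, 0, 0, 0],
  [0, 0, 0, 0, 0, 0],
])

```text
time: 14.35
tool_pos: [0.6591, -0.2217, 0.1583]
tool_rot: [0.005, -0.0, 1.0, -0.002]
contact_force: [1.3, -0.8, -1.7]
gripper_width: 0.379
grasp_force: 60.4
```

Call:
play_rows([
  [0, 20, 0, 0, 0, 0],
  [1, 35, 0, 0, 0, 0],
  [1, 35, 0, 0, 0, 0],
  [0, 22, 0, 0, 0, 0],
  [0, 10, 0, 0, 0, 0],
])

```text
time: 14.77
tool_pos: [0.6525, -0.0948, 0.1485]
tool_rot: [-0.002, -0.001, 1.0, 0.001]
contact_force: [0.5, -0.0, -3.3]
gripper_width: 0.376
grasp_force: 60.5
```

Call:
play_rows([
  [0, 0, 0, 0, 0, 0],
  [0, 0, 0, 0, 0, 0],
  [0, 0, 0, 0, 0, 0],
  [0, 0, 0, 0, 0, 0],
  [0, 0, 0, 0, 0, 0],
])

```text
time: 15.18
tool_pos: [0.6538, -0.0996, 0.1504]
tool_rot: [-0.0, 0.001, 1.0, -0.0]
contact_force: [0.5, -0.1, -3.5]
gripper_width: 0.375
grasp_force: 60.5
```

```bash
python3 - <<'E'
from h import *
print(manip.state()["tool_pos"])
f=grab("wrist","w3"); cv2.imwrite("pics/w3.png",f["image"][:,:,::-1])
E
```

```text
[ 0.65376737 -0.09960145  0.15038206]
```

View pics/w3.png

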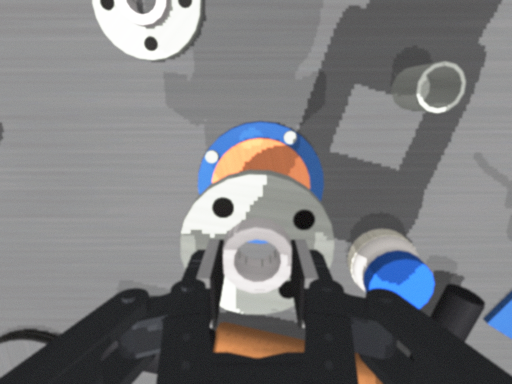

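Call:
play_rows([
  [-0.5, 1, 8, 0, 0, 0],
  [0, 0, 10, 0, 0, 0],
  [0, 0, 8, 0, 0, 0],
  [0, 0, 4, 0, 0, 0],
  [0, 0, 0, 0, 0, 0],
])

```text
time: 15.65
tool_pos: [0.6529, -0.0969, 0.1177]
tool_rot: [-0.002, -0.0, 1.0, 0.001]
contact_force: [0.3, -0.5, -4.2]
gripper_width: 0.378
grasp_force: 60.5
```

Call:
play_rows([
  [0, 0, 6, 0, 0, 0],
  [0, 0, 8, 0, 0, 0],
  [0, 0, 6, 0, 0, 0],
  [0, 0, 0, 0, 0, 0],
  [0, 0, 0, 0, 0, 0],
])

```text
time: 16.07
tool_pos: [0.6537, -0.0971, 0.0996]
tool_rot: [-0.001, -0.0, 1.0, 0.0]
contact_force: [-0.0, -0.3, -4.5]
gripper_width: 0.38
grasp_force: 60.5
```

Call:
play_rows([
  [0, -0.7, 8, 0, 0, 0],
  [0, 0, 12, 0, 0, 0],
  [0, 0, 12, 0, 0, 0],
  [0, 0, 8, 0, 0, 0],
  [0, 0, 0, 0, 0, 0],
])

```text
time: 16.48
tool_pos: [0.6528, -0.0974, 0.057]
tool_rot: [-0.002, -0.0, 1.0, 0.001]
contact_force: [1.0, 1.2, -4.5]
gripper_width: 0.376
grasp_force: 60.4
```

Call:
play_rows([
  [0, 0, 4, 0, 0, 0],
  [0, 0, 4, 0, 0, 0],
  [0, 0, 0, 0, 0, 0],
  [0, 0, 0, 0, 0, 0],
])

```text
time: 16.82
tool_pos: [0.6541, -0.098, 0.0524]
tool_rot: [-0.0, -0.0, 1.0, -0.0]
contact_force: [-0.5, 0.8, -3.6]
gripper_width: 0.377
grasp_force: 60.5
```

Target ~0.0462; step down slowly.

Call:
play_rows([
  [0, 0, 2, 0, 0, 0],
  [0, 0, 2, 0, 0, 0],
  [0, 0, 0.8, 0, 0, 0],
  [0, 0, 0, 0, 0, 0],
  [0, 0, 0, 0, 0, 0],
])

```text
time: 17.23
tool_pos: [0.6542, -0.0979, 0.0476]
tool_rot: [-0.0, -0.0, 1.0, 0.0]
contact_force: [-0.0, 0.4, -3.4]
gripper_width: 0.376
grasp_force: 60.5
```

Call:
play_rows([
  [0, 0, 0.7, 0, 0, 0],
  [0, 0, 0.6, 0, 0, 0],
  [0, 0, 0, 0, 0, 0],
  [0, 0, 0, 0, 0, 0],
])

```text
time: 17.57
tool_pos: [0.6543, -0.098, 0.0465]
tool_rot: [0.0, -0.0, 1.0, -0.0]
contact_force: [0.1, 1.2, -2.9]
gripper_width: 0.377
grasp_force: 60.6
```

Call:
play_rows([
  [0, 0, 0.5, 0, 0, 0],
  [0, 0, 0.4, 0, 0, 0],
  [0, 0, 0, 0, 0, 0],
  [0, 0, 0, 0, 0, 0],
])

```text
time: 17.9
tool_pos: [0.6545, -0.0981, 0.0463]
tool_rot: [0.0, -0.0, 1.0, -0.0]
contact_force: [-3.8, -0.3, 2.6]
gripper_width: 0.375
grasp_force: 61.2
```

Call:
play_rows([
  [0, 0, 0.4, 0, 0, 0],
  [0, 0, 0.3, 0, 0, 0],
  [0, 0, 0, 0, 0, 0],
  [0, 0, 0, 0, 0, 0],
])

```text
time: 18.23
tool_pos: [0.6545, -0.0981, 0.0462]
tool_rot: [0.0, -0.0, 1.0, -0.0]
contact_force: [-4.4, -0.6, 6.0]
gripper_width: 0.379
grasp_force: 61.6
```

Call:
play_rows([
  [0, 0, 0, 0, 0, 0],
  [0, 0, 0, 0, 0, 0],
  [0, 0, 0, 0, 0, 0],
  [0, 0, -5, 0, 0, 0],
  [0, 0, -20, 0, 0, 0],
], hand=60)

```text
time: 18.65
tool_pos: [0.6516, -0.0973, 0.0661]
tool_rot: [-0.003, -0.0, 1.0, 0.001]
contact_force: [0.1, 0.4, -1.1]
gripper_width: 0.702
grasp_force: 0.0
```

Call:
play_rows([
  [0, 0, -35, 0, 0, 0],
  [0, 0, -35, 0, 0, 0],
  [0, 0, -25, 0, 0, 0],
  [15, -9, 0, 0, 0, 0],
  [30, -18, 0, 0, 0, 0],
])

```text
time: 19.07
tool_pos: [0.6126, -0.1247, 0.1691]
tool_rot: [0.004, -0.002, 1.0, -0.001]
contact_force: [-0.3, -0.6, -0.2]
gripper_width: 0.705
grasp_force: 0.0
```

Call:
play_rows([
  [33, -20, 0, 0, 0, 0],
  [33, -20, 0, 0, 0, 0],
  [20, -12, 0, 0, 0, 0],
  [10, -5, 0, 0, 0, 0],
  [0, 0, 0, 0, 0, 0],
])

```text
time: 19.48
tool_pos: [0.5121, -0.1829, 0.1651]
tool_rot: [0.0, 0.001, 1.0, -0.0]
contact_force: [0.0, -0.3, 0.2]
gripper_width: 0.701
grasp_force: 0.0
```

Call:
play_rows([
  [0, 0, 0, 0, 0, 0],
  [0, 0, 0, 0, 0, 0],
  [0, 0, 0, 0, 0, 0],
])

```text
time: 19.73
tool_pos: [0.5144, -0.1815, 0.165]
tool_rot: [0.0, -0.001, 1.0, 0.0]
contact_force: [0.3, 0.7, 0.1]
gripper_width: 0.704
grasp_force: 0.0
```

```bash
python3 - <<'E'
from h import *
print(manip.state()["tool_pos"])
f=grab("wrist","w4"); print(flanges(f)); cv2.imwrite("pics/w4.png",f["image"][:,:,::-1])
t=grab("top","t4"); print(flanges(t))
E
```

```text
[ 0.51440401 -0.18146138  0.16500133]
[(0.6696, -0.1122, 0.0378), (0.5132, -0.1812, 0.04), (0.4647, -0.0644, 0.038), (0.4535, -0.3461, 0.0399)]
[]
```

Call:
play_rows([
  [1, 0, 15, 0, 0, 0],
  [0, 0, 30, 0, 0, 0],
  [0, 0, 35, 0, 0, 0],
  [0, 0, 25, 0, 0, 0],
  [0, 0, 12, 0, 0, 0],
])

```text
time: 20.25
tool_pos: [0.5103, -0.1803, 0.0436]
tool_rot: [-0.003, -0.001, 1.0, 0.002]
contact_force: [-0.9, 0.2, 0.1]
gripper_width: 0.707
grasp_force: 0.0
```

Call:
play_rows([
  [0, 0, 10, 0, 0, 0],
  [0, 0, 6, 0, 0, 0],
  [0, 0, 0, 0, 0, 0],
  [0, 0, 0, 0, 0, 0],
  [0, 0, 0, 0, 0, 0],
])

```text
time: 20.67
tool_pos: [0.5136, -0.1826, 0.0336]
tool_rot: [0.001, -0.0, 1.0, -0.001]
contact_force: [-0.2, -0.1, 0.7]
gripper_width: 0.702
grasp_force: 0.0
```

Call:
play_rows([
  [0, 1, 3, 0, 0, 0],
  [0, 0, 2, 0, 0, 0],
  [0, 0, 0, 0, 0, 0],
  [0, 0, 0, 0, 0, 0],
  [0, 0, 0, 0, 0, 0],
])

```text
time: 21.08
tool_pos: [0.5123, -0.181, 0.0269]
tool_rot: [0.0, -0.0, 1.0, -0.0]
contact_force: [-0.3, 0.0, 0.4]
gripper_width: 0.706
grasp_force: 0.0
```

Call:
play_rows([
  [0, 0, 0, 0, 0, 0],
  [0, 0, 0, 0, 0, 0],
  [0, 0, 0, 0, 0, 0],
  [0, 0, 0, 0, 0, 0],
  [0, 0, 0, 0, 0, 0],
], hand=30)

```text
time: 21.5
tool_pos: [0.5125, -0.181, 0.0273]
tool_rot: [0.0, -0.0, 1.0, 0.0]
contact_force: [-2.2, 2.2, 4.4]
gripper_width: 0.384
grasp_force: 60.7
```

Call:
play_rows([
  [0, 0, 0, 0, 0, 0],
  [0, 0, 0, 0, 0, 0],
  [0, 0, 0, 0, 0, 0],
])

```text
time: 21.75
tool_pos: [0.5125, -0.181, 0.0273]
tool_rot: [0.0, -0.0, 1.0, 0.0]
contact_force: [-1.1, 2.0, 5.3]
gripper_width: 0.384
grasp_force: 60.8
```

Call:
play_rows([
  [0, 0, -12, 0, 0, 0],
  [0, 0, -28, 0, 0, 0],
  [0, 0, -35, 0, 0, 0],
  [0, 0, -28, 0, 0, 0],
  [0, 0, -17, 0, 0, 0],
])

```text
time: 22.17
tool_pos: [0.5129, -0.1815, 0.1496]
tool_rot: [0.001, -0.0, 1.0, -0.001]
contact_force: [0.5, -0.8, -5.9]
gripper_width: 0.381
grasp_force: 61.2
```

Call:
play_rows([
  [-13, 8, 0, 0, 0, 0],
  [-28, 16, 0, 0, 0, 0],
  [-33, 20, 0, 0, 0, 0],
  [-33, 20, 0, 0, 0, 0],
  [-22, 12, 0, 0, 0, 0],
])

```text
time: 22.58
tool_pos: [0.6426, -0.1022, 0.1444]
tool_rot: [-0.001, -0.001, 1.0, 0.001]
contact_force: [0.1, -0.9, -4.7]
gripper_width: 0.38
grasp_force: 61.1
```

Call:
play_rows([
  [-12, 7, 0, 0, 0, 0],
  [0, 0, 0, 0, 0, 0],
  [0, 0, 0, 0, 0, 0],
  [0, 0, 0, 0, 0, 0],
  [0, 0, 0, 0, 0, 0],
])

```text
time: 23.0
tool_pos: [0.652, -0.0982, 0.1455]
tool_rot: [-0.001, 0.0, 1.0, 0.0]
contact_force: [-0.4, -0.1, -4.9]
gripper_width: 0.381
grasp_force: 61.1
```

Call:
play_rows([
  [-1.5, 0, 8, 0, 0, 0],
  [0, 0, 10, 0, 0, 0],
  [0, 0, 10, 0, 0, 0],
  [0, 0, 5, 0, 0, 0],
  [0, 0, 0, 0, 0, 0],
])

```text
time: 23.42
tool_pos: [0.6528, -0.0977, 0.1106]
tool_rot: [-0.002, 0.0, 1.0, 0.001]
contact_force: [-0.4, -0.0, -4.8]
gripper_width: 0.38
grasp_force: 61.1
```

Call:
play_rows([
  [0, 0, 8, 0, 0, 0],
  [0, 0, 9, 0, 0, 0],
  [0, 0, 6, 0, 0, 0],
  [0, 0, 0, 0, 0, 0],
  [0, 0, 0, 0, 0, 0],
])

```text
time: 23.83
tool_pos: [0.6543, -0.0979, 0.0899]
tool_rot: [-0.001, -0.0, 1.0, 0.0]
contact_force: [0.8, -0.2, -4.8]
gripper_width: 0.383
grasp_force: 61.1
```

Call:
play_rows([
  [0, 0, 6, 0, 0, 0],
  [0, 0, 6, 0, 0, 0],
  [0, 0, 4, 0, 0, 0],
  [0, 0, 0, 0, 0, 0],
  [0, 0, 0, 0, 0, 0],
])

```text
time: 24.25
tool_pos: [0.6545, -0.098, 0.0741]
tool_rot: [-0.0, -0.0, 1.0, 0.0]
contact_force: [-0.2, -0.1, -5.6]
gripper_width: 0.384
grasp_force: 61.1
```

Call:
play_rows([
  [0.5, 0, 4, 0, 0, 0],
  [0, 0, 2.5, 0, 0, 0],
  [0, 0, 0.6, 0, 0, 0],
  [0, 0, 0, 0, 0, 0],
  [0, 0, 0, 0, 0, 0],
])

```text
time: 24.67
tool_pos: [0.6543, -0.098, 0.0677]
tool_rot: [-0.0, -0.0, 1.0, -0.0]
contact_force: [0.3, 0.3, -5.4]
gripper_width: 0.381
grasp_force: 61.1
```

Call:
play_rows([
  [0, 0, 0.5, 0, 0, 0],
  [0, 0, 0.5, 0, 0, 0],
  [0, 0, 0, 0, 0, 0],
  [0, 0, 0, 0, 0, 0],
])

```text
time: 25.0
tool_pos: [0.6543, -0.098, 0.0668]
tool_rot: [0.0, -0.0, 1.0, -0.0]
contact_force: [0.1, -0.4, -5.1]
gripper_width: 0.379
grasp_force: 61.1
```

Call:
play_rows([
  [0, 0, 0.3, 0, 0, 0],
  [0, 0, 0.3, 0, 0, 0],
  [0, 0, 0, 0, 0, 0],
  [0, 0, 0, 0, 0, 0],
])

```text
time: 25.33
tool_pos: [0.6544, -0.098, 0.0664]
tool_rot: [0.0, -0.0, 1.0, -0.0]
contact_force: [-1.3, 0.4, -3.0]
gripper_width: 0.381
grasp_force: 61.3
```

Call:
play_rows([
  [0, 0, 0.4, 0, 0, 0],
  [0, 0, 0.4, 0, 0, 0],
  [0, 0, 0, 0, 0, 0],
  [0, 0, 0, 0, 0, 0],
])

```text
time: 25.67
tool_pos: [0.6544, -0.098, 0.0663]
tool_rot: [0.0, -0.0, 1.0, -0.0]
contact_force: [-4.5, 1.5, 3.9]
gripper_width: 0.381
grasp_force: 62.1
```

Call:
play_rows([
  [0, 0, 0.2, 0, 0, 0],
  [0, 0, 0, 0, 0, 0],
  [0, 0, 0, 0, 0, 0],
])

```text
time: 25.92
tool_pos: [0.6544, -0.098, 0.0663]
tool_rot: [0.0, -0.0, 1.0, -0.0]
contact_force: [-5.6, 0.9, 6.2]
gripper_width: 0.382
grasp_force: 62.3
```

Call:
play_rows([
  [0, 0, 0, 0, 0, 0],
  [0, 0, 0, 0, 0, 0],
  [0, 0, 0, 0, 0, 0],
  [0, 0, -5, 0, 0, 0],
  [0, 0, -20, 0, 0, 0],
], hand=60)

```text
time: 26.33
tool_pos: [0.6519, -0.0974, 0.0865]
tool_rot: [-0.003, -0.0, 1.0, 0.001]
contact_force: [-1.2, 0.2, -1.9]
gripper_width: 0.701
grasp_force: 0.0
```

Call:
play_rows([
  [0, 0, -30, 0, 0, 0],
  [0, 0, -30, 0, 0, 0],
  [0, 0, -15, 0, 0, 0],
  [12, -15, 0, 0, 0, 0],
  [22, -28, 0, 0, 0, 0],
])

```text
time: 26.75
tool_pos: [0.6226, -0.1398, 0.1677]
tool_rot: [0.003, -0.002, 1.0, -0.0]
contact_force: [-0.6, -0.3, -0.1]
gripper_width: 0.701
grasp_force: 0.0
```

Call:
play_rows([
  [25, -31, 0, 0, 0, 0],
  [25, -31, 0, 0, 0, 0],
  [25, -31, 0, 0, 0, 0],
  [25, -31, 0, 0, 0, 0],
  [25, -31, 0, 0, 0, 0],
])

```text
time: 27.17
tool_pos: [0.494, -0.2972, 0.1651]
tool_rot: [0.0, -0.0, 1.0, -0.0]
contact_force: [1.1, -0.4, 0.6]
gripper_width: 0.702
grasp_force: 0.0
```

Call:
play_rows([
  [25, -30, 0, 0, 0, 0],
  [14, -18, 0, 0, 0, 0],
  [0, 0, 0, 0, 0, 0],
  [0, 0, 0, 0, 0, 0],
  [0, 0, 0, 0, 0, 0],
])

```text
time: 27.58
tool_pos: [0.4567, -0.3436, 0.165]
tool_rot: [0.0, -0.0, 1.0, 0.0]
contact_force: [0.4, -0.2, 0.1]
gripper_width: 0.703
grasp_force: 0.0
```

```bash
python3 - <<'E'
from h import *
print(manip.state()["tool_pos"])
f=grab("wrist","w5"); print(flanges(f)); cv2.imwrite("pics/w5.png",f["image"][:,:,::-1])
E
```

```text
[ 0.4566885  -0.34362071  0.16499902]
[(0.4538, -0.3463, 0.0406)]
```

Call:
play_rows([
  [2.9, -2.7, 15, 0, 0, 0],
  [0, 0, 30, 0, 0, 0],
  [0, 0, 35, 0, 0, 0],
  [0, 0, 25, 0, 0, 0],
  [0, 0, 12, 0, 0, 0],
])

```text
time: 28.05
tool_pos: [0.4524, -0.3435, 0.0438]
tool_rot: [-0.002, -0.001, 1.0, 0.002]
contact_force: [-0.7, -0.0, 0.2]
gripper_width: 0.702
grasp_force: 0.0
```

Call:
play_rows([
  [0, 0, 10, 0, 0, 0],
  [0, 0, 8, 0, 0, 0],
  [0, 0, 0, 0, 0, 0],
  [0, 0, 0, 0, 0, 0],
  [0, 0, 0, 0, 0, 0],
])

```text
time: 28.47
tool_pos: [0.4545, -0.3476, 0.0318]
tool_rot: [0.001, -0.0, 1.0, -0.001]
contact_force: [-0.1, 0.3, 1.0]
gripper_width: 0.701
grasp_force: 0.0
```

Call:
play_rows([
  [0.5, 1, 3, 0, 0, 0],
  [0, 0, 0, 0, 0, 0],
  [0, 0, 0, 0, 0, 0],
  [0, 0, 0, 0, 0, 0],
])

```text
time: 28.8
tool_pos: [0.453, -0.3459, 0.0274]
tool_rot: [0.0, -0.0, 1.0, -0.0]
contact_force: [0.6, -0.5, 0.7]
gripper_width: 0.705
grasp_force: 0.0
```

Call:
play_rows([
  [0, 0, 0, 0, 0, 0],
  [0, 0, 0, 0, 0, 0],
  [0, 0, 0, 0, 0, 0],
  [0, 0, 0, 0, 0, 0],
  [0, 0, 0, 0, 0, 0],
], hand=30)

```text
time: 29.22
tool_pos: [0.4531, -0.3461, 0.0277]
tool_rot: [0.0, -0.0, 1.0, -0.0]
contact_force: [-1.7, 2.1, 4.2]
gripper_width: 0.382
grasp_force: 59.7
```

Call:
play_rows([
  [0, 0, 0, 0, 0, 0],
  [0, 0, 0, 0, 0, 0],
  [0, 0, 0, 0, 0, 0],
])

```text
time: 29.47
tool_pos: [0.4531, -0.3461, 0.0277]
tool_rot: [0.0, -0.0, 1.0, -0.0]
contact_force: [-1.5, 0.1, 6.3]
gripper_width: 0.379
grasp_force: 59.8
```

Call:
play_rows([
  [0, 0, -12, 0, 0, 0],
  [0, 0, -28, 0, 0, 0],
  [0, 0, -35, 0, 0, 0],
  [0, 0, -28, 0, 0, 0],
  [0, 0, -17, 0, 0, 0],
])

```text
time: 29.88
tool_pos: [0.4535, -0.346, 0.1498]
tool_rot: [0.001, -0.0, 1.0, -0.001]
contact_force: [0.8, -0.8, -5.9]
gripper_width: 0.382
grasp_force: 61.2
```

Call:
play_rows([
  [-12, 15, 0, 0, 0, 0],
  [-22, 28, 0, 0, 0, 0],
  [-25, 31, 0, 0, 0, 0],
  [-25, 31, 0, 0, 0, 0],
  [-25, 31, 0, 0, 0, 0],
])

```text
time: 30.3
tool_pos: [0.5615, -0.2076, 0.1456]
tool_rot: [-0.001, 0.0, 1.0, 0.001]
contact_force: [1.6, -0.8, -5.4]
gripper_width: 0.378
grasp_force: 61.1
```

Call:
play_rows([
  [-25, 31, 0, 0, 0, 0],
  [-25, 31, 0, 0, 0, 0],
  [-22, 28, 0, 0, 0, 0],
  [-12, 15, 0, 0, 0, 0],
  [-7, 7, 0, 0, 0, 0],
])

```text
time: 30.72
tool_pos: [0.653, -0.0942, 0.1453]
tool_rot: [-0.001, -0.002, 1.0, 0.001]
contact_force: [-0.1, 0.5, -5.0]
gripper_width: 0.383
grasp_force: 61.2
```

Call:
play_rows([
  [0, 0, 0, 0, 0, 0],
  [0, 0, 0, 0, 0, 0],
  [0, 0, 0, 0, 0, 0],
  [0, 0, 0, 0, 0, 0],
])

```text
time: 31.05
tool_pos: [0.6519, -0.0988, 0.1466]
tool_rot: [-0.001, 0.001, 1.0, -0.0]
contact_force: [-1.3, -0.2, -5.5]
gripper_width: 0.382
grasp_force: 61.2
```

Call:
play_rows([
  [-1.5, 0.6, 6, 0, 0, 0],
  [0, 0, 8, 0, 0, 0],
  [0, 0, 8, 0, 0, 0],
  [0, 0, 0, 0, 0, 0],
  [0, 0, 0, 0, 0, 0],
])

```text
time: 31.47
tool_pos: [0.6533, -0.097, 0.1233]
tool_rot: [-0.002, -0.0, 1.0, 0.0]
contact_force: [0.2, -0.3, -4.2]
gripper_width: 0.382
grasp_force: 61.1
```

Call:
play_rows([
  [0, 0, 8, 0, 0, 0],
  [0, 0, 8, 0, 0, 0],
  [0, 0, 6, 0, 0, 0],
  [0, 0, 0, 0, 0, 0],
  [0, 0, 0, 0, 0, 0],
])

```text
time: 31.88
tool_pos: [0.6537, -0.0969, 0.102]
tool_rot: [-0.001, -0.0, 1.0, 0.0]
contact_force: [-0.2, 0.4, -5.0]
gripper_width: 0.378
grasp_force: 61.1
```

Call:
play_rows([
  [0, 0, 5, 0, 0, 0],
  [0, 0, 3, 0, 0, 0],
  [0, 0, 0, 0, 0, 0],
  [0, 0, 0, 0, 0, 0],
  [0, 0, 0, 0, 0, 0],
])

```text
time: 32.3
tool_pos: [0.6545, -0.0971, 0.0952]
tool_rot: [0.0, -0.0, 1.0, -0.0]
contact_force: [-0.1, -0.8, -4.6]
gripper_width: 0.379
grasp_force: 61.1
```

Call:
play_rows([
  [0.5, -0.8, 2, 0, 0, 0],
  [0, 0, 1.5, 0, 0, 0],
  [0, 0, 0, 0, 0, 0],
  [0, 0, 0, 0, 0, 0],
  [0, 0, 0, 0, 0, 0],
])

```text
time: 32.72
tool_pos: [0.6539, -0.0979, 0.0916]
tool_rot: [0.0, -0.0, 1.0, 0.0]
contact_force: [1.3, -0.1, -4.7]
gripper_width: 0.383
grasp_force: 61.2
```

Call:
play_rows([
  [0, 0, 0.5, 0, 0, 0],
  [0, 0, 0.5, 0, 0, 0],
  [0, 0, 0, 0, 0, 0],
  [0, 0, 0, 0, 0, 0],
])

```text
time: 33.05
tool_pos: [0.654, -0.0979, 0.0908]
tool_rot: [0.0, -0.0, 1.0, -0.0]
contact_force: [0.1, 0.7, -5.3]
gripper_width: 0.385
grasp_force: 61.3
```

Call:
play_rows([
  [0, 0, 0.3, 0, 0, 0],
  [0, 0, 0.3, 0, 0, 0],
  [0, 0, 0, 0, 0, 0],
  [0, 0, 0, 0, 0, 0],
])

```text
time: 33.38
tool_pos: [0.6541, -0.0979, 0.0907]
tool_rot: [0.0, -0.0, 1.0, -0.0]
contact_force: [-2.2, 1.4, 0.6]
gripper_width: 0.379
grasp_force: 61.7
```

Call:
play_rows([
  [0, 0, 0.4, 0, 0, 0],
  [0, 0, 0, 0, 0, 0],
  [0, 0, 0, 0, 0, 0],
])

```text
time: 33.63
tool_pos: [0.6542, -0.0979, 0.0907]
tool_rot: [0.0, -0.0, 1.0, -0.0]
contact_force: [-4.9, 1.4, 5.6]
gripper_width: 0.38
grasp_force: 62.3
```

Call:
play_rows([
  [0, 0, 0, 0, 0, 0],
  [0, 0, 0, 0, 0, 0],
  [0, 0, 0, 0, 0, 0],
  [0, 0, -5, 0, 0, 0],
  [0, 0, -20, 0, 0, 0],
], hand=60)

```text
time: 34.05
tool_pos: [0.6515, -0.0973, 0.1108]
tool_rot: [-0.003, -0.0, 1.0, 0.001]
contact_force: [-0.0, 0.4, -0.8]
gripper_width: 0.703
grasp_force: 0.0
```

Call:
play_rows([
  [0, 0, -30, 0, 0, 0],
  [0, 0, -30, 0, 0, 0],
  [0, 0, -15, 0, 0, 0],
  [5, -15, 0, 0, 0, 0],
  [6, -32, 0, 0, 0, 0],
], hand=70)

```text
time: 34.47
tool_pos: [0.6437, -0.1434, 0.191]
tool_rot: [0.001, -0.002, 1.0, -0.0]
contact_force: [1.7, 0.9, -1.2]
gripper_width: 0.821
grasp_force: 0.0
```

Call:
play_rows([
  [8, -38, 0, 0, 0, 0],
  [8, -38, 0, 0, 0, 0],
  [8, -38, 0, 0, 0, 0],
  [8, -38, 0, 0, 0, 0],
  [6, -30, 0, 0, 0, 0],
])

```text
time: 34.88
tool_pos: [0.6028, -0.33, 0.1875]
tool_rot: [-0.001, 0.001, 1.0, 0.0]
contact_force: [0.6, -0.0, 0.0]
gripper_width: 0.821
grasp_force: 0.0
```

Call:
play_rows([
  [5, -22, 0, 0, 0, 0],
  [0, -11, 0, 0, 0, 0],
  [0, 0, 0, 0, 0, 0],
  [0, 0, 0, 0, 0, 0],
  [0, 0, 0, 0, 0, 0],
])

```text
time: 35.3
tool_pos: [0.6001, -0.3585, 0.1889]
tool_rot: [-0.0, -0.001, 1.0, 0.001]
contact_force: [-0.3, 0.7, -0.2]
gripper_width: 0.822
grasp_force: 0.0
```

```bash
python3 - <<'E'
from h import *
print(manip.state()["tool_pos"])
f=grab("wrist","w6"); s=grab("scene","s6"); t=grab("top","t6"); k=cv2.resize(s["image"][200:330,120:330],None,fx=2.4,fy=2.4)
o=np.zeros((384+k.shape[0]//1,512,3),np.uint8)[:600]; o[:288]=f["image"][:288]; o[288:288+312,:504]=k[:312]
cv2.imwrite("pics/w6.png",o[:,:,::-1])
H=hsv(f); y=(H[...,0]>22)&(H[...,0]<35)&(H[...,1]>130)&(H[...,2]>200)
for b in blobs(y,200): print(b,onz(f,*b[1],.096))
H=hsv(t); print(flanges(t,.075))
E
```

```text
[ 0.60012155 -0.35853856  0.1888548 ]
([224, 141, 64, 92, 4001], array([255.11, 191.14])) [ 0.59148051 -0.35979779  0.096     ]
([89, 286, 31, 23, 332], array([102.7 , 298.07])) [ 0.68143093 -0.48234266  0.096     ]
[(0.6486, -0.1021, 0.0468)]
```

View pics/w6.png

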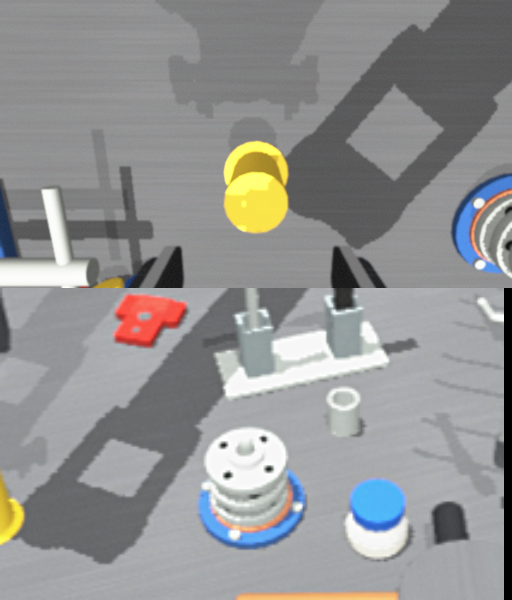

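Call:
play_rows([
  [0, -1.4, 15, 0, 0, 0],
  [0, 0, 30, 0, 0, 0],
  [0, 0, 30, 0, 0, 0],
  [0, 0, 25, 0, 0, 0],
  [0, 0, 15, 0, 0, 0],
])

```text
time: 35.87
tool_pos: [0.5981, -0.3591, 0.0695]
tool_rot: [-0.002, -0.001, 1.0, 0.002]
contact_force: [-0.8, 0.1, 0.3]
gripper_width: 0.823
grasp_force: 0.0
```

Call:
play_rows([
  [0, 0, 2, 0, 0, 0],
  [0, 0, 0, 0, 0, 0],
  [0, 0, 0, 0, 0, 0],
  [0, 0, 0, 0, 0, 0],
  [0, 0, 0, 0, 0, 0],
])

```text
time: 36.28
tool_pos: [0.6012, -0.3622, 0.0752]
tool_rot: [0.002, -0.0, 1.0, -0.001]
contact_force: [0.0, 0.1, -0.1]
gripper_width: 0.816
grasp_force: 0.0
```

Call:
play_rows([
  [0, 0, 0, 0, 0, 0],
  [0, 0, 0, 0, 0, 0],
  [0, 0, 0, 0, 0, 0],
  [0, 0, 0, 0, 0, 0],
  [0, 0, 0, 0, 0, 0],
], hand=49)

```text
time: 36.7
tool_pos: [0.6, -0.3612, 0.0727]
tool_rot: [0.0, -0.0, 1.0, 0.0]
contact_force: [-0.8, 1.1, 0.5]
gripper_width: 0.571
grasp_force: 0.3
```

Call:
play_rows([
  [0, 0, 0, 0, 0, 0],
  [0, 0, 0, 0, 0, 0],
  [0, 0, 0, 0, 0, 0],
  [0, 0, 0, 0, 0, 0],
], hand=47.8)

```text
time: 37.03
tool_pos: [0.6, -0.3612, 0.0727]
tool_rot: [0.0, -0.0, 1.0, 0.0]
contact_force: [0.1, 1.1, 1.8]
gripper_width: 0.56
grasp_force: 4.8
```

Call:
play_rows([
  [0, 0, 0, 0, 0, 0],
  [0, 0, 0, 0, 0, 0],
  [0, 0, 0, 0, 0, 0],
  [0, 0, 0, 0, 0, 0],
], hand=47.6)

```text
time: 37.37
tool_pos: [0.6, -0.3612, 0.0727]
tool_rot: [0.0, -0.0, 1.0, 0.0]
contact_force: [0.4, 0.8, 3.4]
gripper_width: 0.563
grasp_force: 7.5
```

Call:
play_rows([
  [0, 0, -8, 0, 0, 0],
  [0, 0, -20, 0, 0, 0],
  [0, 0, -28, 0, 0, 0],
  [0, 0, -28, 0, 0, 0],
  [0, 0, -20, 0, 0, 0],
])

```text
time: 37.78
tool_pos: [0.6003, -0.362, 0.1796]
tool_rot: [0.001, -0.0, 1.0, -0.001]
contact_force: [1.3, -0.4, 0.2]
gripper_width: 0.561
grasp_force: 7.4
```

Call:
play_rows([
  [0, 0, -12, 0, 0, 0],
  [-2, 10, 0, 0, 0, 0],
  [-4, 20, 0, 0, 0, 0],
  [-6, 27, 0, 0, 0, 0],
  [-6, 27, 0, 0, 0, 0],
])

```text
time: 38.2
tool_pos: [0.6169, -0.2758, 0.1861]
tool_rot: [-0.002, 0.0, 1.0, 0.001]
contact_force: [0.5, 0.2, -0.7]
gripper_width: 0.556
grasp_force: 7.4
```

Call:
play_rows([
  [-6, 27, 0, 0, 0, 0],
  [-6, 27, 0, 0, 0, 0],
  [-6, 27, 0, 0, 0, 0],
  [-6, 27, 0, 0, 0, 0],
  [-5, 25, 0, 0, 0, 0],
])

```text
time: 38.62
tool_pos: [0.6459, -0.1417, 0.186]
tool_rot: [-0.002, -0.0, 1.0, 0.001]
contact_force: [1.4, 0.3, -0.6]
gripper_width: 0.561
grasp_force: 7.4
```

Call:
play_rows([
  [-4, 22, 0, 0, 0, 0],
  [-2, 15, 0, 0, 0, 0],
  [-1, 9, 0, 0, 0, 0],
  [0, 0, 0, 0, 0, 0],
  [0, 0, 0, 0, 0, 0],
])

```text
time: 39.03
tool_pos: [0.6535, -0.0984, 0.1879]
tool_rot: [-0.001, -0.0, 1.0, -0.0]
contact_force: [0.3, -0.4, -0.6]
gripper_width: 0.557
grasp_force: 7.4
```

Call:
play_rows([
  [0, 0, 0, 0, 0, 0],
  [0, 0, 0, 0, 0, 0],
  [0, 0, 0, 0, 0, 0],
  [0, 0, 0, 0, 0, 0],
])

```text
time: 39.37
tool_pos: [0.6538, -0.0991, 0.1887]
tool_rot: [0.0, 0.0, 1.0, -0.0]
contact_force: [-0.4, -0.7, -0.6]
gripper_width: 0.556
grasp_force: 7.4
```

```bash
python3 - <<'E'
from h import *
print(manip.state()["tool_pos"])
f=grab("wrist","w7"); cv2.imwrite("pics/w7.png",f["image"][:,:,::-1])
E
```

```text
[ 0.65382519 -0.09912605  0.1887113 ]
```

View pics/w7.png

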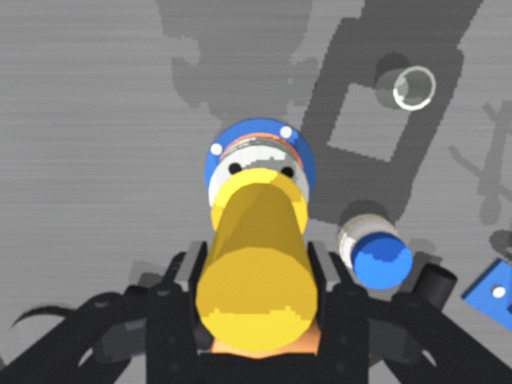

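Call:
play_rows([
  [-0.4, 1, 4, 0, 0, 0],
  [0, 0, 6, 0, 0, 0],
  [0, 0, 6, 0, 0, 0],
  [0, 0, 4, 0, 0, 0],
  [0, 0, 0, 0, 0, 0],
])

```text
time: 39.83
tool_pos: [0.6533, -0.097, 0.1664]
tool_rot: [-0.002, -0.0, 1.0, 0.0]
contact_force: [0.4, 0.5, -0.4]
gripper_width: 0.557
grasp_force: 7.4
```

Call:
play_rows([
  [0, 0, 2, 0, 0, 0],
  [0, 0, 2, 0, 0, 0],
  [0, 0, 2, 0, 0, 0],
  [0, 0, 0, 0, 0, 0],
  [0, 0, 0, 0, 0, 0],
])

```text
time: 40.25
tool_pos: [0.6542, -0.0973, 0.1626]
tool_rot: [-0.0, -0.0, 1.0, 0.0]
contact_force: [-0.2, -0.4, -0.7]
gripper_width: 0.559
grasp_force: 7.4
```

Call:
play_rows([
  [0, 0, 2, 0, 0, 0],
  [0, 0, 2, 0, 0, 0],
  [0, 0, 1, 0, 0, 0],
  [0, 0, 0, 0, 0, 0],
  [0, 0, 0, 0, 0, 0],
])

```text
time: 40.67
tool_pos: [0.6542, -0.0974, 0.1574]
tool_rot: [-0.0, -0.0, 1.0, -0.0]
contact_force: [0.1, -1.8, -1.2]
gripper_width: 0.562
grasp_force: 7.2
```

Call:
play_rows([
  [0, -0.6, 2, 0, 0, 0],
  [0, 0, 2, 0, 0, 0],
  [0, 0, 2, 0, 0, 0],
  [0, 0, 0, 0, 0, 0],
  [0, 0, 0, 0, 0, 0],
])

```text
time: 41.08
tool_pos: [0.6541, -0.0978, 0.1512]
tool_rot: [-0.0, -0.0, 1.0, 0.0]
contact_force: [0.7, 0.4, -0.4]
gripper_width: 0.557
grasp_force: 7.4
```

Call:
play_rows([
  [0, 0, 1.2, 0, 0, 0],
  [0, 0, 1, 0, 0, 0],
  [0, 0, 0, 0, 0, 0],
  [0, 0, 0, 0, 0, 0],
])

```text
time: 41.42
tool_pos: [0.6542, -0.0978, 0.1493]
tool_rot: [-0.0, -0.0, 1.0, 0.0]
contact_force: [0.6, 0.2, -0.8]
gripper_width: 0.561
grasp_force: 7.4
```

Call:
play_rows([
  [0, 0, 0.7, 0, 0, 0],
  [0, 0, 0.6, 0, 0, 0],
  [0, 0, 0, 0, 0, 0],
  [0, 0, 0, 0, 0, 0],
])

```text
time: 41.75
tool_pos: [0.6542, -0.0979, 0.148]
tool_rot: [-0.0, -0.0, 1.0, 0.0]
contact_force: [0.1, 0.3, -0.3]
gripper_width: 0.561
grasp_force: 7.4
```

Call:
play_rows([
  [0, 0, 0.4, 0, 0, 0],
  [0, 0, 0.4, 0, 0, 0],
  [0, 0, 0, 0, 0, 0],
  [0, 0, 0, 0, 0, 0],
])

```text
time: 42.08
tool_pos: [0.6545, -0.0979, 0.1477]
tool_rot: [0.0, -0.0, 1.0, -0.0]
contact_force: [-0.8, 0.6, 1.2]
gripper_width: 0.558
grasp_force: 7.4
```

Call:
play_rows([
  [0, 0, 0.3, 0, 0, 0],
  [0, 0, 0, 0, 0, 0],
  [0, 0, 0, 0, 0, 0],
])

```text
time: 42.33
tool_pos: [0.6546, -0.0979, 0.1476]
tool_rot: [0.0, -0.0, 1.0, -0.0]
contact_force: [-0.7, -0.2, 3.6]
gripper_width: 0.56
grasp_force: 7.3
```

Call:
play_rows([
  [0, 0, 0, 0, 0, 0],
  [0, 0, 0, 0, 0, 0],
  [0, 0, 0, 0, 0, 0],
  [0, 0, -10, 0, 0, 0],
  [0, 0, -25, 0, 0, 0],
], hand=70)

```text
time: 42.75
tool_pos: [0.6515, -0.0972, 0.1776]
tool_rot: [-0.004, -0.0, 1.0, 0.001]
contact_force: [-0.5, 0.4, -1.2]
gripper_width: 0.816
grasp_force: 0.0
```

Call:
play_rows([
  [0, 0, -40, 0, 0, 0],
  [0, 0, -40, 0, 0, 0],
  [0, 0, -40, 0, 0, 0],
  [0, 0, -40, 0, 0, 0],
  [0, 0, -40, 0, 0, 0],
])

```text
time: 43.17
tool_pos: [0.6538, -0.0978, 0.3848]
tool_rot: [0.0, -0.0, 1.0, -0.0]
contact_force: [1.5, -0.4, 0.3]
gripper_width: 0.818
grasp_force: 0.0
```

Call:
play_rows([
  [10, 10, -33, 0, 0, 0],
  [10, 10, -33, 0, 0, 0],
  [22, 28, 0, 0, 0, 0],
  [25, 31, 0, 0, 0, 0],
  [25, 31, 0, 0, 0, 0],
])

```text
time: 43.58
tool_pos: [0.5612, 0.0127, 0.4496]
tool_rot: [0.001, 0.001, 1.0, -0.0]
contact_force: [0.7, 1.8, -0.1]
gripper_width: 0.818
grasp_force: 0.0
```

Call:
play_rows([
  [25, 31, 0, 0, 0, 0],
  [25, 31, 0, 0, 0, 0],
  [25, 31, 0, 0, 0, 0],
  [25, 31, 0, 0, 0, 0],
  [12, 14, 0, 0, 0, 0],
])

```text
time: 44.0
tool_pos: [0.4474, 0.1525, 0.4495]
tool_rot: [0.001, -0.002, 1.0, 0.001]
contact_force: [1.0, 0.8, 0.2]
gripper_width: 0.82
grasp_force: 0.0
```

Call:
play_rows([
  [0, 0, 0, 0, 0, 0],
  [0, 0, 0, 0, 0, 0],
  [0, 0, 0, 0, 0, 0],
  [0, 0, 0, 0, 0, 0],
])

```text
time: 44.33
tool_pos: [0.4508, 0.1492, 0.4478]
tool_rot: [-0.0, 0.001, 1.0, -0.0]
contact_force: [0.5, 0.4, -0.3]
gripper_width: 0.817
grasp_force: 0.0
```

```bash
python3 - <<'E'
from h import *
print(manip.state()["tool_pos"])
f=grab("wrist","w8"); k=cv2.resize(f["image"],(800,600),interpolation=cv2.INTER_CUBIC)
s=grab("scene","s8"); c=s["image"][240:310,200:260]; c=cv2.resize(c,None,fx=2.6,fy=2.6,interpolation=cv2.INTER_CUBIC); k[600-c.shape[0]:,:c.shape[1]]=c
cv2.imwrite("pics/w8.png",k[:,:,::-1])
E
```

```text
[0.4507777  0.14922829 0.44784778]
```

View pics/w8.png

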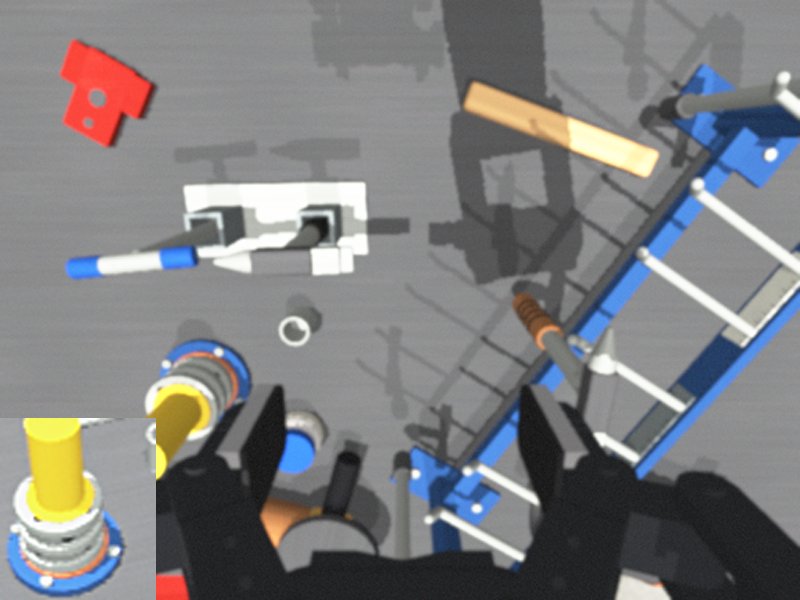

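```bash
python3 - <<'E'
from h import *
f=load("w8");t=load("top0")
def c2(a): return (a[0]/2.75+70,a[1]/2.75+70)
def d(a): return (a[0]/1.5625,a[1]/1.5625)
for n,w,q in [("L+",(697,187),(209,448)),("L-",(641,255),(237,411)),("R+",(475,470),(335,251)),("R-",(435,517),(362,210)),("3-",(578,343),(298,312))]:
    print(n,tri(f,d(w),t,c2(q)),[onz(f,*d(w),z)[:2].round(4) for z in(.26,.275)])
for n,a,z in[("ham l",(215,262),.22),("ham r",(353,260),.22),("wr l",(67,269),.218),("wr r",(196,256),.218)]: print(n,onz(f,*d(a),z).round(4))
E
```

```text
L+ (array([0.39887243, 0.31402064, 0.28886869]), np.float64(0.003645743714797683)) [array([0.3994, 0.3312]), array([0.3982, 0.3225])]
L- (array([0.43471386, 0.28551293, 0.29512884]), np.float64(0.0005572579222340668)) [array([0.4419, 0.3027]), array([0.4388, 0.2954])]
R+ (array([0.58791066, 0.19610396, 0.28088777]), np.float64(0.0068223953262903925)) [array([0.6031, 0.2031]), array([0.5923, 0.2006])]
R- (array([0.62845673, 0.16951832, 0.27871992]), np.float64(0.006783152849595344)) [array([0.6449, 0.1744]), array([0.6321, 0.1732])]
3- (array([0.52012449, 0.25409431, 0.24668836]), np.float64(0.0458150981941528)) [array([0.5025, 0.2686]), array([0.4965, 0.2629])]
ham l [0.4552 0.0138 0.22  ]
ham r [0.4539 0.114  0.22  ]
wr l [ 0.4608 -0.0961  0.218 ]
wr r [ 4.512e-01 -3.000e-04  2.180e-01]
```

Call:
play_rows([
  [-15, 7, 0, 0, 0, 0],
  [-30, 13, 0, 0, 0, 0],
  [-30, 13, 0, 0, 0, 0],
  [-15, 7, 0, 0, 0, 0],
  [0, 0, 0, 0, 0, 0],
])

```text
time: 44.85
tool_pos: [0.5427, 0.1901, 0.4455]
tool_rot: [-0.002, 0.0, 1.0, -0.0]
contact_force: [-0.6, -0.9, -1.1]
gripper_width: 0.824
grasp_force: 0.0
```

Call:
play_rows([
  [0, 0, 0, 0, 0, 0],
  [0, 0, 0, 0, 0, 0],
  [0, 0, 0, 0, 0, 0],
  [0, 0, 0, 0, 0, 0],
  [0, 0, 0, 0, 0, 0],
])

```text
time: 45.27
tool_pos: [0.5396, 0.1898, 0.4487]
tool_rot: [0.001, -0.0, 1.0, 0.0]
contact_force: [-1.2, -0.7, 0.3]
gripper_width: 0.818
grasp_force: 0.0
```

```bash
python3 - <<'E'
from h import *
print(manip.state()["tool_pos"])
f=grab("wrist","w9"); k=cv2.resize(f["image"],(800,600),interpolation=cv2.INTER_CUBIC)
for n,P in[("L+",(.398,.3208)),("L-",(.4382,.294)),("R+",(.59,.2)),("R-",(.6295,.173))]:
    u,v=proj(f,np.r_[P,.278]); print(n,u*1.5625,v*1.5625)
cv2.imwrite("pics/w9.png",k[:,:,::-1])
E
```

```text
[0.53962732 0.18982038 0.44872218]
L+ 648.8518345978522 15.152874295923358
L- 589.7022821969364 96.92286238650323
R+ 417.29331106981454 350.7170910233283
R- 376.30403625254127 405.45568492023295
```

View pics/w9.png

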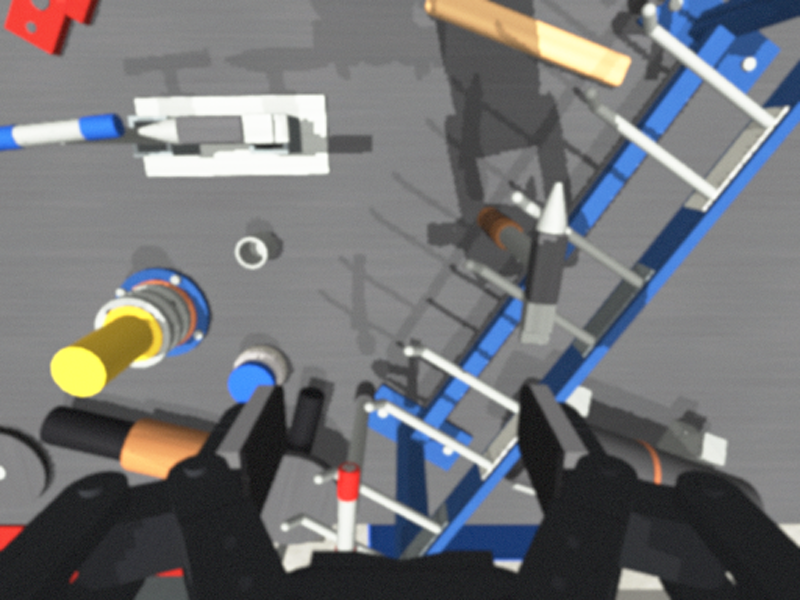

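```bash
python3 - <<'E'
from h import *
f=load("w8");g=load("w9")
d=lambda a:(a[0]/1.5625,a[1]/1.5625)
for n,w,q in [("L+",(697,187),(649,12)),("L-",(641,255),(588,95)),("R+",(475,470),(409,349)),("R-",(435,517),(371,406))]:
    print(n,tri(f,d(w),g,d(q)),[onz(g,*d(q),z)[:2].round(4) for z in(.27,.278,.286)])
for n,a,z in[("ham l",(137,131),.22),("ham r",(288,130),.22)]: print(n,onz(g,*d(a),z).round(4))
E
```

```text
L+ (array([0.39757612, 0.31857419, 0.28230929]), np.float64(0.0004040660526275541)) [array([0.3947, 0.3242]), array([0.3965, 0.3207]), array([0.3983, 0.3172])]
L- (array([0.43742723, 0.29191791, 0.28172027]), np.float64(0.0005165720973570892)) [array([0.4365, 0.2957]), array([0.4372, 0.2929]), array([0.4379, 0.2902])]
R+ (array([0.58279413, 0.19628119, 0.28979418]), np.float64(0.0041564937203877935)) [array([0.5922, 0.1948]), array([0.5888, 0.1947]), array([0.5855, 0.1945])]
R- (array([0.62585885, 0.17121326, 0.28362375]), np.float64(0.003149211503376696)) [array([0.6344, 0.1689]), array([0.6299, 0.1695]), array([0.6255, 0.17  ])]
ham l [0.4546 0.0117 0.22  ]
ham r [0.454  0.1135 0.22  ]
```

```bash
python3 - <<'E'
from h import *
t=load("top0");g=load("w9")
rx=np.array([.544,.839]);ry=np.array([-.839,.544]);L=np.array([.431,.330]);R=np.array([.624,.205])
def loc(P): return [( ((P[:2]-H)@rx*1e3).round(), ((P[:2]-H)@ry*1e3).round()) for H in(L,R)]
for n,a in[("red",(381,75)),("red",(378,155)),("ham",(253,262)),("ham",(249,358)),("or",(124,470)),("or",(118,560))]:
    P=onz(t,a[0]/2.75+70,a[1]/2.75+70,.276); print(n,P.round(3),loc(P))
for a in[(557,185),(537,340)]:
    P=onz(g,a[0]/1.5625,a[1]/1.5625,.276); print("w9 ham",P.round(3),loc(P))
E
```

```text
red [0.764 0.146 0.276] [(np.float64(26.0), np.float64(-379.0)), (np.float64(26.0), np.float64(-149.0))]
red [0.683 0.15  0.276] [(np.float64(-14.0), np.float64(-310.0)), (np.float64(-14.0), np.float64(-80.0))]
ham [0.58  0.273 0.276] [(np.float64(34.0), np.float64(-156.0)), (np.float64(33.0), np.float64(74.0))]
ham [0.486 0.278 0.276] [(np.float64(-14.0), np.float64(-75.0)), (np.float64(-14.0), np.float64(155.0))]
or [0.381 0.398 0.276] [(np.float64(30.0), np.float64(79.0)), (np.float64(30.0), np.float64(309.0))]
or [0.296 0.404 0.276] [(np.float64(-11.0), np.float64(153.0)), (np.float64(-12.0), np.float64(383.0))]
w9 ham [0.486 0.281 0.276] [(np.float64(-11.0), np.float64(-73.0)), (np.float64(-11.0), np.float64(157.0))]
w9 ham [0.583 0.277 0.276] [(np.float64(39.0), np.float64(-157.0)), (np.float64(38.0), np.float64(73.0))]
```

Call:
play_rows([
  [15, -15, 0, 0, 0, 6.92],
  [15, -15, 0, 0, 0, 6.92],
  [15, -15, 0, 0, 0, 6.92],
  [10, -15, 0, 0, 0, 6.92],
  [0, 0, 0, 0, 0, 6.92],
], hand=50)

```text
time: 45.73
tool_pos: [0.4737, 0.1394, 0.4494]
tool_rot: [0.001, 0.301, 0.954, 0.0]
contact_force: [0.7, 0.1, -0.2]
gripper_width: 0.584
grasp_force: 0.0
```

Call:
play_rows([
  [0, 0, 0, 0, 0, 6.92],
  [0, 0, 0, 0, 0, 6.92],
  [0, 0, 0, 0, 0, 6.92],
  [0, 0, 0, 0, 0, 6.92],
  [0, 0, 0, 0, 0, 6.92],
])

```text
time: 46.15
tool_pos: [0.4753, 0.1405, 0.4483]
tool_rot: [0.0, 0.57, 0.822, 0.0]
contact_force: [-0.3, 0.4, 0.3]
gripper_width: 0.584
grasp_force: 0.0
```

Call:
play_rows([
  [0, 0, 0, 0, 0, 6.92],
  [0, 0, 0, 0, 0, 6.92],
  [0, 0, 0, 0, 0, 6.96],
  [0, 0, 0, 0, 0, 0],
  [0, 0, 0, 0, 0, 0],
])

```text
time: 46.57
tool_pos: [0.4754, 0.1405, 0.4482]
tool_rot: [0.0, 0.706, 0.708, 0.0]
contact_force: [-0.3, -0.4, 0.8]
gripper_width: 0.584
grasp_force: 0.0
```

Call:
play_rows([
  [0, 0, 0, 0, 0, 0],
  [0, 0, 0, 0, 0, 0],
  [0, 0, 0, 0, 0, 0],
])

```text
time: 46.82
tool_pos: [0.4756, 0.1405, 0.448]
tool_rot: [0.0, 0.707, 0.708, 0.0]
contact_force: [0.1, -0.1, 0.1]
gripper_width: 0.585
grasp_force: 0.0
```

Call:
play_rows([
  [-17, -5, 0, 0, 0, 0],
  [-30, -8, 0, 0, 0, 0],
  [-30, -8.5, 0, 0, 0, 0],
  [0, 0, 30, 0, 0, 0],
  [0, 0, 40, 0, 0, 0],
])

```text
time: 47.23
tool_pos: [0.4556, 0.0622, 0.3821]
tool_rot: [0.004, 0.708, 0.707, 0.003]
contact_force: [0.0, 0.1, -0.5]
gripper_width: 0.581
grasp_force: 0.0
```

Call:
play_rows([
  [0, 0, 40, 0, 0, 0],
  [0, 0, 40, 0, 0, 0],
  [0, 0, 30, 0, 0, 0],
  [0, 0, 0, 0, 0, 0],
  [0, 0, 0, 0, 0, 0],
])

```text
time: 47.65
tool_pos: [0.4533, 0.0635, 0.2668]
tool_rot: [-0.001, 0.707, 0.707, -0.001]
contact_force: [0.2, -0.9, 0.9]
gripper_width: 0.584
grasp_force: 0.0
```

Call:
play_rows([
  [0, 0, 0, 0, 0, 0],
  [0, 0, 0, 0, 0, 0],
  [0, 0, 0, 0, 0, 0],
])

```text
time: 47.9
tool_pos: [0.4556, 0.0635, 0.2713]
tool_rot: [0.002, 0.707, 0.707, 0.002]
contact_force: [-0.0, -0.2, -0.1]
gripper_width: 0.581
grasp_force: 0.0
```

Call:
play_rows([
  [0, -0.5, 15, 0, 0, 0],
  [0, 0, 18, 0, 0, 0],
  [0, 0, 12, 0, 0, 0],
  [0, 0, 6, 0, 0, 0],
  [0, 0, 0, 0, 0, 0],
])

```text
time: 48.32
tool_pos: [0.4532, 0.0635, 0.216]
tool_rot: [-0.001, 0.707, 0.707, -0.001]
contact_force: [-0.5, 0.4, -0.4]
gripper_width: 0.584
grasp_force: 0.0
```

Call:
play_rows([
  [0, 0, 0, 0, 0, 0],
  [0, 0, 0, 0, 0, 0],
  [0, 0, 0, 0, 0, 0],
  [0, 0, 0, 0, 0, 0],
  [0, 0, 0, 0, 0, 0],
], hand=30)

```text
time: 48.73
tool_pos: [0.454, 0.0635, 0.2177]
tool_rot: [0.0, 0.707, 0.707, 0.0]
contact_force: [-0.8, -0.3, 0.1]
gripper_width: 0.353
grasp_force: 0.0
```

Call:
play_rows([
  [0, 0, 0, 0, 0, 0],
  [0, 0, 0, 0, 0, 0],
  [0, 0, 0, 0, 0, 0],
  [0, 0, 0, 0, 0, 0],
  [0, 0, 0, 0, 0, 0],
], hand=10)

```text
time: 49.15
tool_pos: [0.454, 0.0635, 0.2175]
tool_rot: [0.0, 0.707, 0.707, 0.0]
contact_force: [-0.7, 0.3, 4.0]
gripper_width: 0.197
grasp_force: 59.9
```

Call:
play_rows([
  [0, 0, 0, 0, 0, 0],
  [0, 0, 0, 0, 0, 0],
  [0, 0, 0, 0, 0, 0],
])

```text
time: 49.4
tool_pos: [0.454, 0.0635, 0.2175]
tool_rot: [0.0, 0.707, 0.707, 0.0]
contact_force: [0.2, 0.2, 4.8]
gripper_width: 0.197
grasp_force: 60.0
```

Call:
play_rows([
  [0, 0, -8, 0, 0, 0],
  [0, 0, -20, 0, 0, 0],
  [0, 0, -28, 0, 0, 0],
  [0, 0, -28, 0, 0, 0],
  [0, 0, -20, 0, 0, 0],
])

```text
time: 49.82
tool_pos: [0.4532, 0.0636, 0.3216]
tool_rot: [-0.001, 0.707, 0.707, -0.001]
contact_force: [0.2, 0.8, -3.7]
gripper_width: 0.198
grasp_force: 59.1
```

Call:
play_rows([
  [0, 0, -11, 0, 0, 0],
  [0, 0, 0, 0, 0, 0],
  [0, 0, 0, 0, 0, -3.5],
  [0, 0, 0, 0, 0, -5.5],
  [0, 0, 0, 0, 0, -6],
])

```text
time: 50.23
tool_pos: [0.4526, 0.0636, 0.3287]
tool_rot: [-0.002, 0.607, 0.795, -0.002]
contact_force: [0.7, -0.2, -4.5]
gripper_width: 0.2
grasp_force: 59.0
```

Call:
play_rows([
  [0, 0, 0, 0, 0, -6],
  [0, 0, 0, 0, 0, -6],
  [0, 0, 0, 0, 0, -6],
  [0, 0, 0, 0, 0, -6],
  [0, 0, 0, 0, 0, -6],
])

```text
time: 50.65
tool_pos: [0.4526, 0.0635, 0.3285]
tool_rot: [-0.003, 0.38, 0.925, -0.001]
contact_force: [0.9, 0.7, -4.2]
gripper_width: 0.198
grasp_force: 59.0
```

Call:
play_rows([
  [0, 0, 0, 0, 0, -5.5],
  [0, 0, 0, 0, 0, -4],
  [0, 0, 0, 0, 0, -2.5],
  [0, 0, 0, 0, 0, 0],
  [0, 0, 0, 0, 0, 0],
])

```text
time: 51.07
tool_pos: [0.4529, 0.0635, 0.3295]
tool_rot: [-0.002, 0.284, 0.959, -0.001]
contact_force: [-0.2, -0.4, -3.5]
gripper_width: 0.197
grasp_force: 59.0
```

Call:
play_rows([
  [12, 0, 0, 0, 0, 0],
  [25, 0, 0, 0, 0, 0],
  [33, 0, 0, 0, 0, 0],
  [33, 0, 0, 0, 0, 0],
  [30, 0, 0, 0, 0, 0],
])

```text
time: 51.48
tool_pos: [0.34, 0.1367, 0.3312]
tool_rot: [-0.001, 0.284, 0.959, -0.0]
contact_force: [0.5, 1.0, -4.3]
gripper_width: 0.198
grasp_force: 59.1
```

Call:
play_rows([
  [20, 5, 4, 0, 0, 0],
  [11, 15, 8, 0, 0, 0],
  [0, 25, 6, 0, 0, 0],
  [0, 25, 0, 0, 0, 0],
  [0, 15, 0, 0, 0, 0],
])

```text
time: 51.9
tool_pos: [0.3617, 0.2258, 0.3128]
tool_rot: [-0.001, 0.283, 0.959, -0.0]
contact_force: [-0.5, 0.4, -3.6]
gripper_width: 0.197
grasp_force: 59.4
```

Call:
play_rows([
  [0, 5, 0, 0, 0, 0],
  [0, 0, 0, 0, 0, 0],
  [0, 0, 0, 0, 0, 0],
  [0, 0, 0, 0, 0, 0],
  [0, 0, 0, 0, 0, 0],
])

```text
time: 52.32
tool_pos: [0.3648, 0.2277, 0.3141]
tool_rot: [0.0, 0.284, 0.959, 0.0]
contact_force: [0.4, -0.0, -4.5]
gripper_width: 0.197
grasp_force: 59.4
```

```bash
cat >> h.py <<'E'
rx=np.array([.544,.839]);ry=np.array([-.839,.544]);HL=np.array([.431,.330]);HR=np.array([.624,.205])
E
python3 - <<'E'
from h import *
p=manip.state()["tool_pos"]; d=HL-p[:2]; print(p,d@ry,d@rx)
f=grab("wrist","w10"); k=cv2.resize(f["image"],(800,600),interpolation=cv2.INTER_CUBIC)
cv2.imwrite("pics/w10.png",k[:,:,::-1])
for n,P in[("L+",(.3975,.3187)),("L-",(.4375,.2918)),("3+",(.486,.281))]:
    u,v=proj(f,np.r_[P,.28]); print(n,u*1.5625,v*1.5625)
E
```

```text
[0.364783   0.22766312 0.31411015] 0.00011519422153677567 0.12188269006434738
L+ 676.4391790749278 310.5450994371754
L- 653.1391070174675 434.09877269324966
3+ 679.3135412714097 536.4974943297648
```

View pics/w10.png

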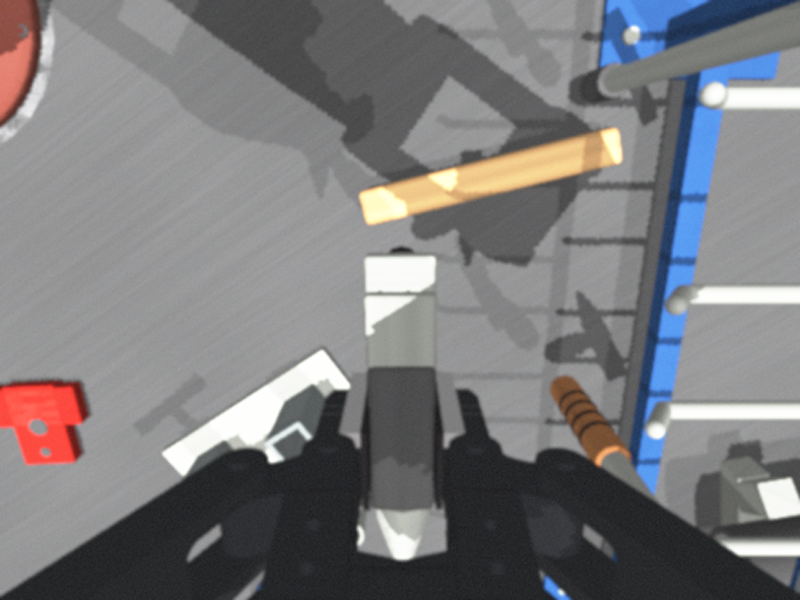

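Call:
play_rows([
  [1, 10, 0, 0, 0, 0],
  [1.5, 22, 0, 0, 0, 0],
  [0, 25, 0, 0, 0, 0],
  [0, 20, 0, 0, 0, 0],
  [0, 10, 0, 0, 0, 0],
])

```text
time: 52.78
tool_pos: [0.4113, 0.3043, 0.3138]
tool_rot: [-0.0, 0.284, 0.959, 0.0]
contact_force: [-1.5, -1.4, -4.6]
gripper_width: 0.199
grasp_force: 59.6
```

Call:
play_rows([
  [0, 15, 0, 0, 0, 0],
  [0, 13, 0, 0, 0, 0],
  [0, 7, 0, 0, 0, 0],
  [0, 0, 0, 0, 0, 0],
  [0, 0, 0, 0, 0, 0],
])

```text
time: 53.2
tool_pos: [0.4293, 0.3318, 0.3138]
tool_rot: [-0.0, 0.284, 0.959, -0.001]
contact_force: [-0.5, 0.7, -4.1]
gripper_width: 0.201
grasp_force: 59.5
```

Call:
play_rows([
  [0, 0, 4, 0, 0, 0],
  [0, 0, 7, 0, 0, 0],
  [0, 0, 7, 0, 0, 0],
  [0, 0, 4, 0, 0, 0],
  [0, 0, 0, 0, 0, 0],
])

```text
time: 53.62
tool_pos: [0.4285, 0.3313, 0.2898]
tool_rot: [-0.001, 0.284, 0.959, -0.001]
contact_force: [-0.6, 0.8, -4.7]
gripper_width: 0.197
grasp_force: 59.5
```

Call:
play_rows([
  [0, 0, 4, 0, 0, 0],
  [0, 0, 3, 0, 0, 0],
  [0, 0, 0, 0, 0, 0],
  [0, 0, 0, 0, 0, 0],
  [0, 0, 0, 0, 0, 0],
])

```text
time: 54.03
tool_pos: [0.4295, 0.3321, 0.2853]
tool_rot: [0.0, 0.284, 0.959, 0.0]
contact_force: [0.0, 0.1, -3.8]
gripper_width: 0.196
grasp_force: 59.5
```

```bash
python3 - <<'E'
from h import *
s=manip.state();p=s["tool_pos"]; d=HL-p[:2]; print(p,d@ry,d@rx,s["contact_force"])
E
```

```text
[0.42951935 0.33206711 0.28527589] -0.0023667747660086644 -0.0009288333402895667 [ 0.0191828   0.07956656 -3.80606697]
```

Expected rest near TCP 0.2735–0.2745; step down with force checks.

Call:
play_rows([
  [0, 0, 4, 0, 0, 0],
  [0, 0, 3, 0, 0, 0],
  [0, 0, 0, 0, 0, 0],
  [0, 0, 0, 0, 0, 0],
])

```text
time: 54.37
tool_pos: [0.4292, 0.3319, 0.2775]
tool_rot: [-0.0, 0.284, 0.959, -0.0]
contact_force: [0.6, 0.4, -4.2]
gripper_width: 0.199
grasp_force: 59.5
```

Call:
play_rows([
  [0, 0, 1, 0, 0, 0],
  [0, 0, 1, 0, 0, 0],
  [0, 0, 0, 0, 0, 0],
  [0, 0, 0, 0, 0, 0],
])

```text
time: 54.7
tool_pos: [0.4294, 0.332, 0.276]
tool_rot: [-0.0, 0.284, 0.959, -0.0]
contact_force: [-0.1, 0.2, -5.0]
gripper_width: 0.199
grasp_force: 59.5
```

Call:
play_rows([
  [0, 0, 0.7, 0, 0, 0],
  [0, 0, 0.7, 0, 0, 0],
  [0, 0, 0, 0, 0, 0],
  [0, 0, 0, 0, 0, 0],
])

```text
time: 55.03
tool_pos: [0.4294, 0.332, 0.2746]
tool_rot: [0.0, 0.284, 0.959, -0.0]
contact_force: [-0.3, 0.3, -3.9]
gripper_width: 0.194
grasp_force: 59.7
```

Call:
play_rows([
  [0, 0, 0.6, 0, 0, 0],
  [0, 0, 0.6, 0, 0, 0],
  [0, 0, 0, 0, 0, 0],
  [0, 0, 0, 0, 0, 0],
])

```text
time: 55.37
tool_pos: [0.4295, 0.332, 0.2745]
tool_rot: [0.0, 0.284, 0.959, 0.0]
contact_force: [-2.0, -2.6, 1.8]
gripper_width: 0.201
grasp_force: 60.3
```

Call:
play_rows([
  [0, 0, 0.5, 0, 0, 0],
  [0, 0, 0.5, 0, 0, 0],
  [0, 0, 0, 0, 0, 0],
  [0, 0, 0, 0, 0, 0],
])

```text
time: 55.7
tool_pos: [0.4295, 0.3321, 0.2744]
tool_rot: [0.0, 0.284, 0.959, 0.0]
contact_force: [-4.4, -3.5, 6.4]
gripper_width: 0.2
grasp_force: 61.2
```

Call:
play_rows([
  [0, 0, -0.5, 0, 0, 0],
  [0, 0, 0, 0, 0, 0],
  [0, 0, 0, 0, 0, 0],
  [0, 0, 0, 0, 0, 0],
  [0, 0, 0, 0, 0, 0],
], hand=36)

```text
time: 56.12
tool_pos: [0.4295, 0.332, 0.2726]
tool_rot: [-0.0, 0.284, 0.959, 0.0]
contact_force: [-0.4, 0.2, 0.7]
gripper_width: 0.426
grasp_force: 0.0
```

Call:
play_rows([
  [0, 0, -2, 0, 0, 0],
  [0, 0, -5, 0, 0, 0],
  [0, 0, -10, 0, 0, 0],
  [0, 0, -15, 0, 0, 0],
  [0, 0, -20, 0, 0, 0],
])

```text
time: 56.53
tool_pos: [0.429, 0.3318, 0.3249]
tool_rot: [-0.001, 0.284, 0.959, -0.001]
contact_force: [-0.8, -1.1, 0.1]
gripper_width: 0.422
grasp_force: 0.0
```

Call:
play_rows([
  [0, 0, -25, 0, 0, 0],
  [0, 0, -25, 0, 0, 0],
  [0, 0, -15, 0, 0, 0],
  [0, 0, 0, 0, 0, 0],
  [0, 0, 0, 0, 0, 0],
])

```text
time: 56.95
tool_pos: [0.4297, 0.3322, 0.391]
tool_rot: [0.001, 0.284, 0.959, 0.001]
contact_force: [-0.9, -1.1, -0.9]
gripper_width: 0.422
grasp_force: 0.0
```

```bash
python3 - <<'E'
from h import *
s=manip.state();p=s["tool_pos"];W=np.array([.456,-.048]); d=W-p[:2]; print(p,d@ry,d@rx)
f=grab("wrist","w11");t=grab("top","t11"); H=hsv(t)
bl=(H[...,0]>100)&(H[...,0]<125)&(H[...,1]>120)&(H[...,2]>60)
for b in blobs(bl,12):
    if 255<b[1][0]<310 and 195<b[1][1]<225: print(b,onz(t,*b[1],.218).round(4))
E
```

```text
[0.42970363 0.332165   0.39095574] -0.22887241705395286 -0.304653212063666
([290, 206, 8, 5, 37], array([293.78, 207.97])) [ 0.4592 -0.0824  0.218 ]
([266, 209, 7, 5, 31], array([269.19, 211.26])) [ 0.4516 -0.0134  0.218 ]
```

Call:
play_rows([
  [-10, -14, 0, 0, 0, 0],
  [-22, -29, 0, 0, 0, 0],
  [-24.5, -32.5, 0, 0, 0, 0],
  [-24.5, -32.5, 0, 0, 0, 0],
  [-24.5, -32.5, 0, 0, 0, 0],
], hand=50)

```text
time: 57.47
tool_pos: [0.4406, 0.1552, 0.3874]
tool_rot: [-0.002, 0.283, 0.959, -0.001]
contact_force: [0.2, -0.0, 1.7]
gripper_width: 0.587
grasp_force: 0.0
```

Call:
play_rows([
  [-24.5, -32.5, 0, 0, 0, 0],
  [-24.5, -32.5, 0, 0, 0, 0],
  [-24.5, -32.5, 0, 0, 0, 0],
  [-22, -29, 0, 0, 0, 0],
  [-16, -22, 0, 0, 0, 0],
])

```text
time: 57.88
tool_pos: [0.4533, -0.0311, 0.3875]
tool_rot: [-0.002, 0.285, 0.959, -0.0]
contact_force: [-0.2, 0.5, -0.6]
gripper_width: 0.584
grasp_force: 0.0
```

Call:
play_rows([
  [-12, -16, 0, 0, 0, 6.3],
  [0, 0, 0, 0, 0, 6.3],
  [0, 0, 0, 0, 0, 6.4],
  [0, 0, 0, 0, 0, 6.4],
  [0, 0, 0, 0, 0, 6.4],
])

```text
time: 58.3
tool_pos: [0.4549, -0.0487, 0.3874]
tool_rot: [-0.002, 0.538, 0.843, -0.001]
contact_force: [0.4, -0.4, -0.1]
gripper_width: 0.586
grasp_force: 0.0
```

Call:
play_rows([
  [0, 0, 0, 0, 0, 6.4],
  [0, 0, 0, 0, 0, 6.4],
  [0, 0, 0, 0, 0, 6.4],
  [0, 0, 0, 0, 0, 0],
  [0, 0, 0, 0, 0, 0],
])

```text
time: 58.72
tool_pos: [0.4551, -0.0484, 0.3881]
tool_rot: [-0.001, 0.668, 0.744, -0.001]
contact_force: [0.3, 0.0, -0.4]
gripper_width: 0.59
grasp_force: 0.0
```

```bash
python3 - <<'E'
from h import *
s,R=pose();p=s["tool_pos"];d=np.array([.4556,-.048,.275])-p; print(p,s["tool_rot"],(R.T@d*1e3).round(1))
E
```

```text
[ 0.45509072 -0.04841088  0.3880927 ] [-1.31884521e-03  6.67946967e-01  7.44207390e-01 -6.86284565e-04] [  0.2   0.9 113.1]
```

Call:
play_rows([
  [0, 0.5, 20, 0, 0, 0],
  [0, 0, 35, 0, 0, 0],
  [0, 0, 35, 0, 0, 0],
  [0, 0, 25, 0, 0, 0],
  [0, 0, 15, 0, 0, 0],
])

```text
time: 59.13
tool_pos: [0.454, -0.0479, 0.2548]
tool_rot: [-0.003, 0.668, 0.744, -0.002]
contact_force: [-0.5, 0.4, 0.2]
gripper_width: 0.584
grasp_force: 0.0
```

Call:
play_rows([
  [0, 0, 18, 0, 0, 0],
  [0, 0, 15, 0, 0, 0],
  [0, 0, 8, 0, 0, 0],
  [0, 0, 0, 0, 0, 0],
  [0, 0, 0, 0, 0, 0],
])

```text
time: 59.55
tool_pos: [0.4558, -0.0484, 0.2186]
tool_rot: [-0.0, 0.669, 0.744, -0.0]
contact_force: [-0.8, -0.3, -0.1]
gripper_width: 0.585
grasp_force: 0.0
```

Call:
play_rows([
  [0, 0, 0, 0, 0, 0],
  [0, 0, 0, 0, 0, 0],
  [0, 0, 0, 0, 0, 0],
])

```text
time: 59.8
tool_pos: [0.4566, -0.0486, 0.2201]
tool_rot: [0.001, 0.669, 0.743, 0.0]
contact_force: [0.4, -1.1, 0.1]
gripper_width: 0.588
grasp_force: 0.0
```

Call:
play_rows([
  [0, 0, 5, 0, 0, 0],
  [0, 0, 0, 0, 0, 0],
  [0, 0, 0, 0, 0, 0],
  [0, 0, 0, 0, 0, 0],
], hand=30)

```text
time: 60.13
tool_pos: [0.4559, -0.0484, 0.2138]
tool_rot: [-0.0, 0.669, 0.743, -0.0]
contact_force: [0.5, -0.2, 0.9]
gripper_width: 0.357
grasp_force: 0.0
```

Call:
play_rows([
  [0, 0, 0, 0, 0, 0],
  [0, 0, 0, 0, 0, 0],
  [0, 0, 0, 0, 0, 0],
  [0, 0, 0, 0, 0, 0],
  [0, 0, 0, 0, 0, 0],
], hand=6)

```text
time: 60.55
tool_pos: [0.4561, -0.0485, 0.2141]
tool_rot: [0.0, 0.669, 0.743, 0.0]
contact_force: [0.3, -0.7, 1.0]
gripper_width: 0.144
grasp_force: 58.6
```

Call:
play_rows([
  [0, 0, 0, 0, 0, 0],
  [0, 0, 0, 0, 0, 0],
  [0, 0, 0, 0, 0, 0],
])

```text
time: 60.8
tool_pos: [0.4561, -0.0485, 0.2141]
tool_rot: [0.0, 0.669, 0.743, 0.0]
contact_force: [0.3, 0.1, 1.2]
gripper_width: 0.148
grasp_force: 58.6
```

Call:
play_rows([
  [0, 0, -8, 0, 0, 0],
  [0, 0, -20, 0, 0, 0],
  [0, 0, -28, 0, 0, 0],
  [0, 0, -28, 0, 0, 0],
  [0, 0, -20, 0, 0, 0],
])

```text
time: 61.22
tool_pos: [0.456, -0.0484, 0.3198]
tool_rot: [0.0, 0.669, 0.743, 0.0]
contact_force: [1.3, -0.3, -2.8]
gripper_width: 0.142
grasp_force: 58.8
```

Call:
play_rows([
  [0, 0, -12, 0, 0, 0],
  [0, 0, 0, 0, 0, 0],
  [0, 0, 0, 0, 0, -4],
  [0, 0, 0, 0, 0, -6],
  [0, 0, 0, 0, 0, -6],
])

```text
time: 61.63
tool_pos: [0.4552, -0.0482, 0.3273]
tool_rot: [-0.002, 0.557, 0.831, -0.001]
contact_force: [0.4, -0.2, -3.3]
gripper_width: 0.14
grasp_force: 58.8
```

Call:
play_rows([
  [0, 0, 0, 0, 0, -6],
  [0, 0, 0, 0, 0, -6],
  [0, 0, 0, 0, 0, -6],
  [0, 0, 0, 0, 0, -6],
  [0, 0, 0, 0, 0, -5],
])

```text
time: 62.05
tool_pos: [0.4551, -0.0482, 0.3271]
tool_rot: [-0.002, 0.331, 0.944, -0.0]
contact_force: [-0.1, 0.4, -3.0]
gripper_width: 0.145
grasp_force: 58.8
```

Call:
play_rows([
  [0, 0, 0, 0, 0, -4],
  [0, 0, 0, 0, 0, -2],
  [0, 0, 0, 0, 0, 0],
  [0, 0, 0, 0, 0, 0],
  [0, 0, 0, 0, 0, 0],
])

```text
time: 62.47
tool_pos: [0.4556, -0.0483, 0.3286]
tool_rot: [-0.001, 0.284, 0.959, -0.0]
contact_force: [0.0, 0.5, -3.9]
gripper_width: 0.144
grasp_force: 58.8
```

Call:
play_rows([
  [0, 12, 0, 0, 0, 0],
  [0, 25, 0, 0, 0, 0],
  [0, 33, 5, 0, 0, 0],
  [0, 33, 7, 0, 0, 0],
  [0, 30, 6, 0, 0, 0],
])

```text
time: 62.88
tool_pos: [0.529, 0.0646, 0.3113]
tool_rot: [-0.0, 0.284, 0.959, 0.0]
contact_force: [0.3, -0.5, -3.4]
gripper_width: 0.139
grasp_force: 58.9
```

Call:
play_rows([
  [0, 25, 0, 0, 0, 0],
  [0, 15, 0, 0, 0, 0],
  [0, 8, 0, 0, 0, 0],
  [0, 0, 0, 0, 0, 0],
  [0, 0, 0, 0, 0, 0],
])

```text
time: 63.3
tool_pos: [0.5544, 0.1028, 0.312]
tool_rot: [-0.0, 0.284, 0.959, -0.0]
contact_force: [0.5, 0.2, -3.2]
gripper_width: 0.143
grasp_force: 58.9
```

Call:
play_rows([
  [0, 0, 0, 0, 0, 0],
  [0, 0, 0, 0, 0, 0],
  [0, 0, 0, 0, 0, 0],
])

```text
time: 63.55
tool_pos: [0.5543, 0.1025, 0.3123]
tool_rot: [0.0, 0.285, 0.959, -0.0]
contact_force: [-0.1, -0.6, -3.9]
gripper_width: 0.144
grasp_force: 58.9
```

```bash
python3 - <<'E'
from h import *
s,R=pose();p=s["tool_pos"]; d=HR-p[:2]; print(p,s["tool_rot"],R[:,0],d@ry,d@rx)
f=grab("wrist","w12")
H=hsv(f); V=H[...,2]; m=((H[...,1]<40)&(V>150)).astype(np.uint8)
q=[]
for n,P in[("R+",(.5872,.1946)),("R-",(.6277,.1698))]:
    u,v=proj(f,np.r_[P,.28]); print(n,u,v)
    x0=int(u)-25; y0=int(v)-25
    for b in blobs(m[y0:y0+50,x0:x0+70],15): print("   ",b[0][0]+x0,b[0][1]+y0,b[0][2:])
E
```

```text
[0.55428464 0.10246229 0.31225621] [ 2.88147531e-04  2.84526956e-01  9.58667997e-01 -2.36862620e-05] [-8.38088656e-01  5.45533761e-01 -5.65954393e-04] -0.002710670112585649 0.12395429067682671
R+ 436.8412462393661 198.9950474423833
    445 175 [6, 12, 24]
    434 190 [47, 22, 447]
R- 425.2330325770754 277.74798653705545
    418 255 [52, 33, 760]
    462 254 [8, 6, 26]
    400 282 [21, 20, 226]
    454 282 [16, 20, 136]
```

```bash
python3 - <<'E'
from h import *
for tag,vv in(("w10",(192,272)),("w12",(199,278))):
    f=load(tag);H=hsv(f); m=(H[...,1]<40)&(H[...,2]>150)
    for v in vv:
        print(tag,[(u,[ (int(a[0]),int(a[-1])) for a in np.split(np.where(m[v-30:v+30,u])[0]+v-30, np.where(np.diff(np.where(m[v-30:v+30,u])[0])>1)[0]+1) if len(a)>4]) for u in range(420,511,10)])
E
```

```text
w10 [(420, []), (430, [(194, 200)]), (440, [(190, 221)]), (450, [(162, 179), (183, 221)]), (460, [(162, 171), (173, 180), (182, 221)]), (470, [(162, 177), (182, 221)]), (480, [(166, 171), (174, 180), (182, 221)]), (490, [(162, 168), (170, 179), (182, 221)]), (500, [(162, 179), (182, 221)]), (510, [(162, 179), (182, 221)])]
w10 [(420, [(270, 280)]), (430, [(258, 292)]), (440, [(242, 254), (258, 290)]), (450, [(242, 254), (258, 289)]), (460, [(242, 254), (258, 276)]), (470, [(242, 255), (258, 274)]), (480, [(242, 254), (258, 269), (271, 279)]), (490, [(242, 249), (258, 273), (275, 281)]), (500, [(242, 254), (258, 279)]), (510, [(242, 254), (258, 270)])]
w12 [(420, []), (430, []), (440, [(198, 206)]), (450, [(190, 199)]), (460, [(190, 198)]), (470, [(190, 198)]), (480, [(190, 199)]), (490, [(188, 199)]), (500, [(188, 200)]), (510, [(188, 199)])]
w12 [(420, [(277, 285), (302, 307)]), (430, [(269, 282)]), (440, [(263, 273)]), (450, [(263, 273), (280, 285)]), (460, [(263, 274)]), (470, [(255, 259), (263, 276)]), (480, [(263, 276)]), (490, [(263, 274)]), (500, [(263, 278)]), (510, [(263, 274), (300, 307)])]
```

```bash
python3 - <<'E'
from h import *
for tag,vs,p in(("w10",(188,263),(.3648,.2277)),("w12",(194.3,268.5),(.5543,.1025))):
    f=load(tag); a=[(onz(f,480,v,.266)[:2]-p)@ry*1e3 for v in vs]; print(tag,a,np.mean(a))
f=load("w12"); print([(onz(f,u,v,.28)[:2]-HR)@rx*1e3 for u,v in((438,202),(422,281))])
E
```

```text
w10 [np.float64(23.878207363932017), np.float64(-24.488410246571103)] -0.3051014413195432
w12 [np.float64(20.61446832577147), np.float64(-27.313665790226317)] -3.349598732227424
[np.float64(-27.853699467430946), np.float64(-29.045628645696674)]
```

Call:
play_rows([
  [-1.5, 10, 0, 0, 0, 0],
  [-1.8, 22, 0, 0, 0, 0],
  [0, 25, 0, 0, 0, 0],
  [0, 20, 0, 0, 0, 0],
  [0, 12, 0, 0, 0, 0],
])

```text
time: 64.02
tool_pos: [0.6067, 0.1781, 0.3116]
tool_rot: [-0.0, 0.283, 0.959, 0.0]
contact_force: [-0.5, -0.0, -3.4]
gripper_width: 0.142
grasp_force: 59.0
```

Call:
play_rows([
  [0, 15, 0, 0, 0, 0],
  [0, 13, 0, 0, 0, 0],
  [0, 7, 0, 0, 0, 0],
  [0, 0, 0, 0, 0, 0],
  [0, 0, 0, 0, 0, 0],
])

```text
time: 64.43
tool_pos: [0.6247, 0.2055, 0.3117]
tool_rot: [-0.0, 0.284, 0.959, -0.0]
contact_force: [0.6, 0.4, -3.0]
gripper_width: 0.142
grasp_force: 59.0
```

Call:
play_rows([
  [0, 0, 4, 0, 0, 0],
  [0, 0, 7, 0, 0, 0],
  [0, 0, 7, 0, 0, 0],
  [0, 0, 4, 0, 0, 0],
  [0, 0, 0, 0, 0, 0],
])

```text
time: 64.85
tool_pos: [0.6238, 0.2051, 0.2875]
tool_rot: [-0.002, 0.284, 0.959, -0.001]
contact_force: [-0.3, 0.4, -3.4]
gripper_width: 0.14
grasp_force: 59.0
```

Call:
play_rows([
  [0, 0, 6, 0, 0, 0],
  [0, 0, 5, 0, 0, 0],
  [0, 0, 2, 0, 0, 0],
  [0, 0, 0, 0, 0, 0],
  [0, 0, 0, 0, 0, 0],
])

```text
time: 65.27
tool_pos: [0.6247, 0.2056, 0.2767]
tool_rot: [-0.0, 0.284, 0.959, -0.0]
contact_force: [0.3, 0.2, -3.3]
gripper_width: 0.144
grasp_force: 59.1
```

```bash
python3 - <<'E'
from h import *
s=manip.state();p=s["tool_pos"]; d=HR-p[:2]; print(p,d@ry,d@rx,s["contact_force"])
E
```

```text
[0.62472678 0.20561919 0.27669027] 0.0002729237905650368 -0.0009148684399084412 [ 0.25696815  0.16227152 -3.29402419]
```

Call:
play_rows([
  [0, 0, 1.5, 0, 0, 0],
  [0, 0, 1.5, 0, 0, 0],
  [0, 0, 0.7, 0, 0, 0],
  [0, 0, 0, 0, 0, 0],
  [0, 0, 0, 0, 0, 0],
])

```text
time: 65.68
tool_pos: [0.6248, 0.2056, 0.2732]
tool_rot: [-0.0, 0.284, 0.959, -0.0]
contact_force: [-0.1, -0.6, -3.1]
gripper_width: 0.144
grasp_force: 59.1
```

Call:
play_rows([
  [0, 0, 0.6, 0, 0, 0],
  [0, 0, 0.6, 0, 0, 0],
  [0, 0, 0, 0, 0, 0],
  [0, 0, 0, 0, 0, 0],
])

```text
time: 66.02
tool_pos: [0.6247, 0.2056, 0.2719]
tool_rot: [-0.0, 0.284, 0.959, -0.0]
contact_force: [0.4, 0.7, -2.9]
gripper_width: 0.139
grasp_force: 59.1
```

Call:
play_rows([
  [0, 0, 0.5, 0, 0, 0],
  [0, 0, 0.5, 0, 0, 0],
  [0, 0, 0, 0, 0, 0],
  [0, 0, 0, 0, 0, 0],
])

```text
time: 66.35
tool_pos: [0.6248, 0.2056, 0.2711]
tool_rot: [0.0, 0.284, 0.959, 0.0]
contact_force: [0.1, 0.5, -2.5]
gripper_width: 0.141
grasp_force: 59.1
```

Call:
play_rows([
  [0, 0, 0.5, 0, 0, 0],
  [0, 0, 0.5, 0, 0, 0],
  [0, 0, 0, 0, 0, 0],
  [0, 0, 0, 0, 0, 0],
])

```text
time: 66.68
tool_pos: [0.6249, 0.2057, 0.2709]
tool_rot: [0.0, 0.284, 0.959, 0.0]
contact_force: [-0.9, -0.5, 1.3]
gripper_width: 0.14
grasp_force: 59.3
```

Call:
play_rows([
  [0, 0, 0.4, 0, 0, 0],
  [0, 0, 0, 0, 0, 0],
  [0, 0, 0, 0, 0, 0],
])

```text
time: 66.93
tool_pos: [0.6249, 0.2056, 0.2707]
tool_rot: [0.0, 0.284, 0.959, 0.0]
contact_force: [-3.1, -1.1, 3.6]
gripper_width: 0.141
grasp_force: 59.7
```

Resting on the prongs as expected; release and withdraw.

Call:
play_rows([
  [0, 0, -0.4, 0, 0, 0],
  [0, 0, 0, 0, 0, 0],
  [0, 0, 0, 0, 0, 0],
  [0, 0, 0, 0, 0, 0],
  [0, 0, 0, 0, 0, 0],
], hand=34)

```text
time: 67.35
tool_pos: [0.6248, 0.2056, 0.2695]
tool_rot: [-0.0, 0.284, 0.959, -0.0]
contact_force: [-0.5, -0.2, 0.7]
gripper_width: 0.402
grasp_force: 0.0
```

Call:
play_rows([
  [0, 0, -2, 0, 0, 0],
  [0, 0, -5, 0, 0, 0],
  [0, 0, -10, 0, 0, 0],
  [0, 0, -15, 0, 0, 0],
  [0, 0, -20, 0, 0, 0],
])

```text
time: 67.77
tool_pos: [0.6244, 0.2055, 0.3225]
tool_rot: [-0.001, 0.284, 0.959, -0.0]
contact_force: [1.3, 0.3, -0.2]
gripper_width: 0.398
grasp_force: 0.0
```

Call:
play_rows([
  [0, 0, -30, 0, 0, 0],
  [0, 0, -35, 0, 0, 0],
  [0, -15, -35, 0, 0, 0],
  [0, -30, -20, 0, 0, 0],
  [0, -40, 0, 0, 0, 0],
])

```text
time: 68.18
tool_pos: [0.5795, 0.1349, 0.451]
tool_rot: [0.006, 0.283, 0.959, 0.003]
contact_force: [0.2, -0.4, 0.9]
gripper_width: 0.398
grasp_force: 0.0
```

Call:
play_rows([
  [0, -40, 0, 0, 0, 0],
  [0, -40, 0, 0, 0, 0],
  [0, -25, 0, 0, 0, 0],
  [0, 0, 0, 0, 0, 0],
  [0, 0, 0, 0, 0, 0],
])

```text
time: 68.6
tool_pos: [0.521, 0.0455, 0.4445]
tool_rot: [0.002, 0.285, 0.959, 0.001]
contact_force: [1.0, -0.9, 0.3]
gripper_width: 0.4
grasp_force: 0.0
```

```bash
python3 - <<'E'
from h import *
print(manip.state()["tool_pos"])
s=grab("scene","s13");t=grab("top","t13")
o=np.zeros((600,800,3),np.uint8)
a=cv2.resize(s["image"][90:310,190:410],(480,480)); b=cv2.resize(t["image"][70:285,70:230],(320,430)); o[:480,:480]=a;o[:430,480:]=b
c=cv2.resize(t["image"][110:190,260:340],(170,170));o[430:,480:650]=c
cv2.imwrite("pics/end.png",o[:,:,::-1])
E
```

```text
[0.52098727 0.04545641 0.44454002]
```

View pics/end.png

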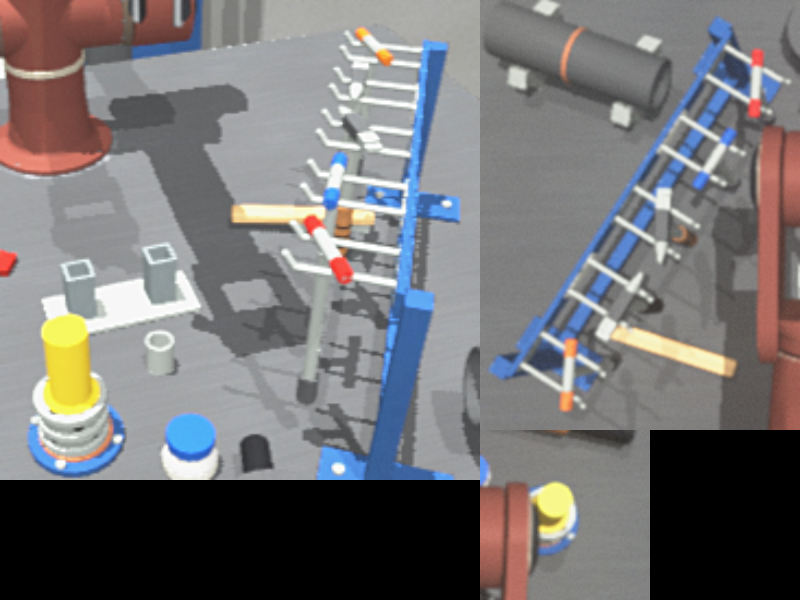

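The image shows both tools hung on the free hooks (wrench at (337,180), hammer at (357,90)). The neighbouring tools are undisturbed, and the cover sits on the stack of three at (68,380).

```bash
python3 -c "
from plant import manip
print(manip.job_done())"
```

```text
the job is handed in; nothing more can be done
None
```

The job is done and handed in at about 69 s: all three flanges are stacked on the spigot with the cover back on top (highest grip reading on it 13.4 N), the hammer hangs on the left hook and the wrench on the right, and nothing else was moved.

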